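# Unstack dried earth test pieces into their drying trays, scrap the broken one

## Task

Take the stack of dried earth test pieces apart: push the broken piece on top down through the sprung flap of the scrap bin and let it drop inside, leaving the flap shut, and set the disc, the tile and the brick each flat in the drying tray of its own shape (round, square, oblong). The good pieces are fragile, so set them down gently rather than dropping them, and do not shift the settling jar.

Things in the scene. Friction and masses are not known exactly. Their poses are not given: they have to be found in the camera images.
- stub_center (a point): the broken piece (the reject) on top of the stack: a stump of a small brick, brown dried earth, 28 mm thick, lying flat in the stack; the point is its centre, half-way up; z is its upright axis. About 39 mm along its x by 32 mm along its y, with two flat parallel side faces 32 mm apart (facing its +y and -y; flat from x = -20 to +6 mm) and a stepped, broken end towards its +x. 60 g.
- disc_center (a point): the round disc, second from the top, 54 mm in diameter, brown dried earth, 28 mm thick, lying flat in the stack; the point is its centre, half-way up; z is its upright axis. About 110 g.
- tile_center (a point): the square tile, third from the top, 60 x 60 mm with sides along its x and y, brown dried earth, 28 mm thick, lying flat in the stack; the point is its centre, half-way up; z is its upright axis. About 180 g.
- brick_center (a point): the small brick at the bottom of the stack, on the table, 62 mm along its x by 120 mm along its y, brown dried earth, 28 mm thick, lying flat in the stack; the point is its centre, half-way up; z is its upright axis. About 360 g.
- tray_round: round shallow aluminium drying tray, fixed; inside 70 mm across, floor 5 mm thick, rim 12 mm above the table. Origin: centre of its underside, on the table.
- tray_square: square shallow aluminium drying tray, fixed; inside 76 x 76 mm (sides along its x and y), floor 5 mm thick, rim 12 mm above the table. Origin: centre of its underside, on the table.
- tray_long: oblong shallow aluminium drying tray, fixed; inside 78 mm along its x by 136 mm along its y, floor 5 mm thick, rim 12 mm above the table. Origin: centre of its underside, on the table.
- bin: grey metal scrap bin, fixed on the table: 150 mm (x) by 128 mm (y) by 134 mm high, hollow, 6 mm walls. Origin: centre of its underside. On top, a fixed dark plate covers x = -73 to -20 mm; the opening x = -20 to +69 mm, 116 mm wide in y, holds a bright steel flap at height 131 mm, hinged along y at x = +68 mm, free edge at x = -17 mm, swinging down inside.
- flap (a joint): the bin flap's angle: 0 shut, to 1.3 rad pushed down. Sprung: 2 to 5 N near its middle opens it; a piece laid on it does not. Push the held piece down on it, centred at about x = +18 mm, y = 0 of the bin, until its underside is 55 to 60 mm below the top (about 1.1 rad); let go there, it falls past the flap, which shuts in about 0.5 s once the fingers leave.
- jar: glass settling jar with a blue lid, 86 mm in diameter, 145 mm high, standing loose on the table on the side opposite the bin; to be left alone. Origin: centre of its underside.
Not all that is in view belongs to the job. What is shaped like the tray_square but pink or turquoise is not meant.

How it is judged:
At the end, for the whole second after the job is handed in: The broken piece lies inside the scrap bin under the shut flap (flap under 0.12 rad); disc, tile and brick each lie flat on the floor of the round, square and oblong tray respectively (within 15 mm of the tray's centre, centre less than 22 mm above the table, tilt under 0.08 rad); all are at rest (horizontal distance between disc_center and tray_round below 0.015 m and z of disc_center in the frame of tray_round below 0.022 m and angle between each of disc_center, tile_center, brick_center's own z axis and vertical below 0.08 rad and horizontal distance between tile_center and tray_square below 0.015 m and z of tile_center in the frame of tray_square below 0.022 m and horizontal distance between brick_center and tray_long below 0.015 m and z of brick_center in the frame of tray_long below 0.022 m and x of stub_center in the frame of bin between -0.07 and 0.07 m and y of stub_center in the frame of bin between -0.063 and 0.063 m and z of stub_center in the frame of bin below 0.09 m and value of joint flap below 0.12 rad and linear speed of each of disc, tile, brick, stub below 0.02 m/s); the robot touches nothing.
It fails at once if the round disc is let fall (moving faster than 0.6 m/s, a fall of about 2 cm, with no finger on it) (linear speed of disc above 0.6 m/s and not (contact force between the fingers and disc above 0.05 N)).
It fails at once if the square tile is let fall (moving faster than 0.6 m/s, a fall of about 2 cm, with no finger on it) (linear speed of tile above 0.6 m/s and not (contact force between the fingers and tile above 0.05 N)).
It fails at once if the brick is let fall (moving faster than 0.6 m/s, a fall of about 2 cm, with no finger on it) (linear speed of brick above 0.6 m/s and not (contact force between the fingers and brick above 0.05 N)).
It fails at once if the settling jar is shifted by more than 15 mm or tipped (distance of jar from where it was at the start of the episode above 0.015 m or angle between jar's own z axis and vertical above 0.15 rad).
It also fails if it takes over 120 s, if anything falls off the work surface, if the arm or the gripper's body presses on something with over 40 N, if the wrist force passes 120 N, or if a joint passes its speed limit or range.

## Robot

A 6-joint arm with a two-finger parallel gripper is mounted at the origin on the work surface. World frame = base frame: x ahead of the robot, y to its left, z up, the work surface at z = 0. Lengths are in m, angles in rad, forces in N, time in s.
With the tool pointing down it reaches from about 0.375 to 0.9 m from the base axis. Payload 3.1 kg.
Tool frame: the origin (TCP) lies midway between the tips of the shut fingers; the grasp point (between the pads) lies 19 mm behind it; z points along the fingers, y is the direction in which the jaws open and shut (so a half turn about z gives the same grasp; the last joint's range is limited). The gripper opens to 85 mm and grips with 20 to 120 N. Pads are 22 mm wide; open, the fingers measure 114 mm over their backs; the gripper's body (76 mm by 85 mm) begins 54 mm behind the grasp point. The pads swing forward as they close: fully open they stand 13 mm farther back than shut.
Start: joints at [1.145, 0.527, 1.433, -0, 1.181, -0.178], TCP at [0.153, 0.606, 0.211] pointing down, gripper open.
Joint ranges: [-3.08, 3.08], [-0.75, 2.2], [0.22, 2.44], [-1.43, 4.57], [0, 2.65], [-2.85, 2.85]. Speed limits (rad/s): [2.79, 2.79, 3.14, 3.14, 3.14, 3.14].

## Interface

Orientations are given as a unit quaternion [x, y, z, w].
In Python, from station import manip gives the robot as it stands.
- The arm moves only by the tool servo_tool, never from a script. Its argument "increments" is a list of rows, each an object with "hand": the closure, from 0 (fully open) to 1 (shut); "travel": the shift along the tool's x, y, z in mm, a list of three; "yaw": the turn about the tool's z in degrees. A call has 1 to 20 rows; each row shifts and turns the commanded pose from where the row before left it, along the tool's axes as they then stand; what a row does not reach is not made up. A row lasts 1/10 s, in which the tool goes at most 50 mm and 8.59 degrees, less where a joint would pass 70% of its speed; a pose out of reach is approached as far as the arm can. A call with a gripper value outside its range is refused whole. The fingers move at their own pace and stop on an object; "newtons" is the grip in N (left out, the last holds). Time passes only in rows, so rows that do not move let the fingers close. It gives the time, the measured TCP pose, the force and the opening at its end, in the units of the state.
- manip.sense(): the state, without advancing time (a new reading comes with each control period).
- manip.snapshot(name): name is "side" or "top"; returns a dict with "pixels" (384x512x3 uint8, blue, green, red), "fx", "fy", "cx", "cy" (pixels), "D" ([k1, k2, p1, p2, k3] as OpenCV has them; the pictures are not rectified), "R" (3x3) and "t" (3): a world point X has camera coordinates R X + t. Camera axes: x right, y down, z forward; pixel columns grow to the right and rows downward; lengths in m; the calibration is good to about 2 mm. A picture is of the moment at which its call begins. There is no depth.
- manip.sign_off(): hands the job in, once; it reports no verdict.
The state is a dict: "t": time; "q": joint angles; "qd": joint speeds; "tau": joint torques, N m; "tcp_pos": TCP position; "tool_rot": TCP orientation; "force": force on the tool from outside, world axes, zero at the start; "ft_torque": the same for the moment, N m; "finger_gap": opening from 0.0 (shut) to 1.0 (fully open).
Only numpy, scipy, OpenCV 4.12 (cv2) and the standard library are available. Lean on these libraries where they do the work, as an engineer would, in place of code of your own. Each camera call takes 0.05 s, during which the arm holds its last target.

## Working session

There is one attempt and no reset: what is moved stays moved. The work goes in short steps, Python scripts to look and compute and a tool call to move; the robot and the scene stay as the last step left them, time stands still between calls to the robot, and variables do not carry over. Pictures are saved under pics/ and viewed, and the job is handed in when it is done.

Besides the shell and the picture viewer there is one more tool, called after "Emit:" as name(argument=value, ...), one argument or row to a line, values as JSON. servo_tool: Moves the arm, as the interface text tells. Its arguments: {"type":"object","properties":{"increments":{"type":"array","items":{"type":"object","properties":{"hand":{"type":"number"},"travel":{"type":"array","items":{"type":"number"}},"yaw":{"type":"number"}}}},"newtons":{"type":"number"}},"required":["increments"]}

```bash
mkdir -p pics; ls
cat > h.py <<'E'
import numpy as np, cv2
from station import manip
def snap(n,fn):
    s=manip.snapshot(n); cv2.imwrite('pics/'+fn+'.png',cv2.resize(s['pixels'],(800,600),interpolation=cv2.INTER_CUBIC)); 
    np.savez('pics/'+fn+'.npz',**{k:np.array(v) for k,v in s.items()}); return s
def load(fn): return dict(np.load('pics/'+fn+'.npz'))
def K(s): return np.array([[s['fx'],0,s['cx']],[0,s['fy'],s['cy']],[0,0,1]],float)
def unproj(s,px,z):
    px=np.array(px,float).reshape(-1,1,2)
    u=cv2.undistortPoints(px,K(s),np.array(s['D'],float)).reshape(-1,2)
    d=np.c_[u,np.ones(len(u))]@np.array(s['R']); c=-np.array(s['R']).T@np.array(s['t'])
    z=np.broadcast_to(z,len(d)); return c+d*((z-c[2])/d[:,2])[:,None]
def proj(s,X):
    r,_=cv2.Rodrigues(np.array(s['R'],float))
    return cv2.projectPoints(np.array(X,float).reshape(-1,3),r,np.array(s['t'],float),K(s),np.array(s['D'],float))[0].reshape(-1,2)
E
python3 - <<'E'
from h import *
for n in('top','side'):
    s=snap(n,n+'0'); print(n,s['fx'],s['D'],-np.array(s['R']).T@np.array(s['t']))
print(manip.sense())
E
```

```text
pics
top 456.5722142847042 [0.04447178 0.         0.         0.         0.        ] [0.39215104 0.01465547 1.29781094]
side 362.57642212389464 [-0.08403537  0.          0.          0.          0.        ] [0.31520657 0.61658752 0.8381252 ]
{'t': 0.1, 'q': array([ 1.14550141e+00,  5.28382240e-01,  1.43380411e+00, -1.47642138e-05,
        1.18135780e+00, -1.78501395e-01]), 'qd': array([ 0.00016424, -0.00138165, -0.00083624, -0.00082941, -0.00059477,
        0.00272601]), 'tau': array([-3.33007665e-04, -4.43308640e+01, -1.78585464e+01, -2.74683671e-04,
        3.90188899e-03,  1.80077086e-05]), 'tcp_pos': array([0.15237343, 0.6054329 , 0.20991641]), 'tool_rot': array([ 1.23080998e-01,  9.92396149e-01, -9.33645367e-04, -2.83603305e-04]), 'force': array([-0.59722551,  0.8611512 ,  0.53280025]), 'ft_torque': array([ 0.00611197,  0.02611296, -0.05005199]), 'finger_gap': 0.9984491436993667}
```

View pics/top0.png

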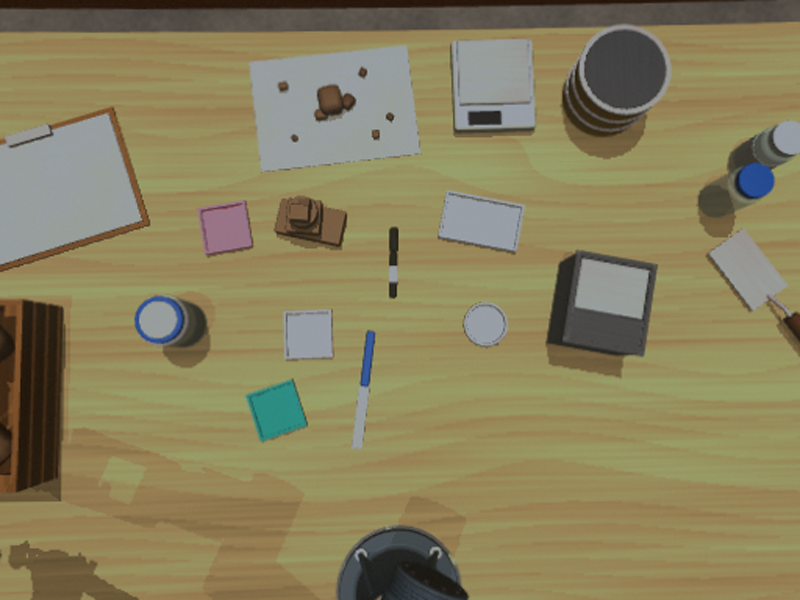

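View pics/side0.png

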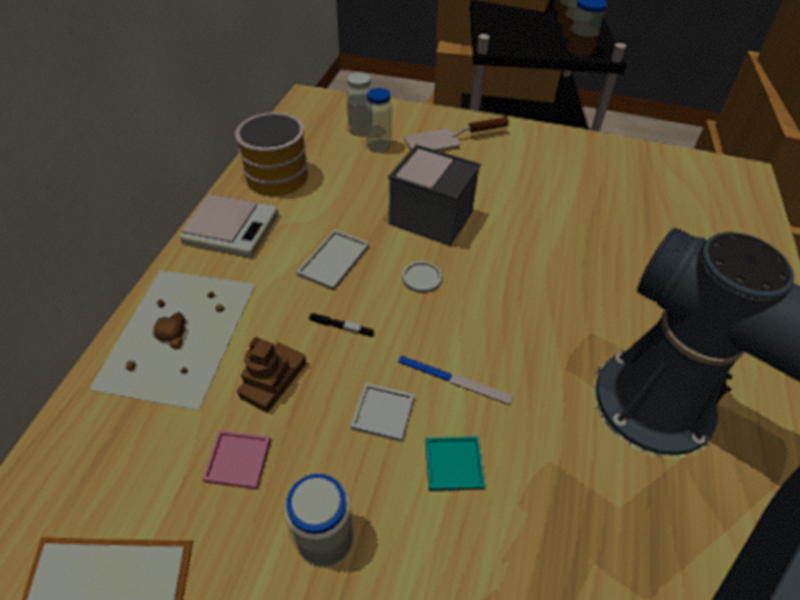

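The top view has image up = +x and image left = +y. In the 800 px picture the stack is at (305,218), the white square tray at (308,334), the oblong tray at (481,221), the round tray at (486,325), the bin at (605,303) and the jar at (163,320). I'll zoom in on the pieces next.

Run:
```python
from h import *
def crop(fn,x0,y0,w,h,k,out):
    s=load(fn); c=s['pixels'][y0:y0+h,x0:x0+w]; c=cv2.resize(c,None,fx=k,fy=k,interpolation=cv2.INTER_CUBIC)
    c=np.clip(c.astype(float)*1.6,0,255).astype(np.uint8)
    for i in range(0,w,10): cv2.putText(c,str(x0+i),(i*k,8),0,.3,(0,255,0)); c[:,i*k]=(c[:,i*k]*.7).astype(np.uint8)
    for i in range(0,h,10): cv2.putText(c,str(y0+i),(0,i*k+4),0,.3,(0,255,0)); c[i*k]=(c[i*k]*.7).astype(np.uint8)
    cv2.imwrite('pics/'+out+'.png',c)
crop('top0',170,115,60,48,12,'c_stack')
crop('top0',345,150,80,80,7,'c_bin')
crop('side0',145,205,56,60,10,'c_stack_s')
```

```text
(no output)
```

View pics/c_stack.png

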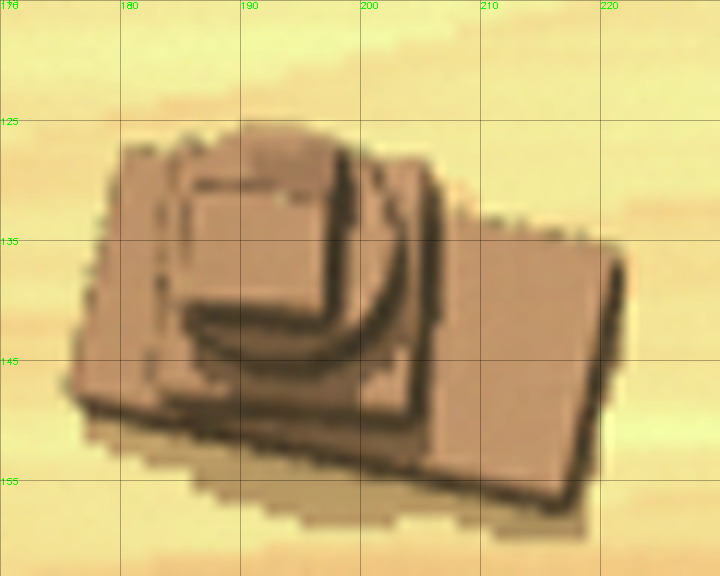

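View pics/c_bin.png

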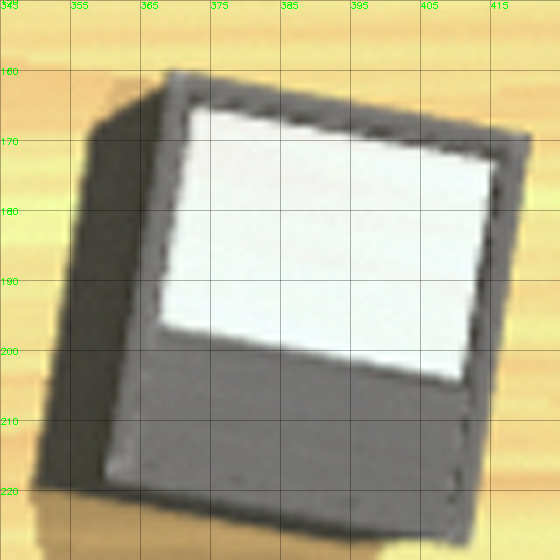

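View pics/c_stack_s.png

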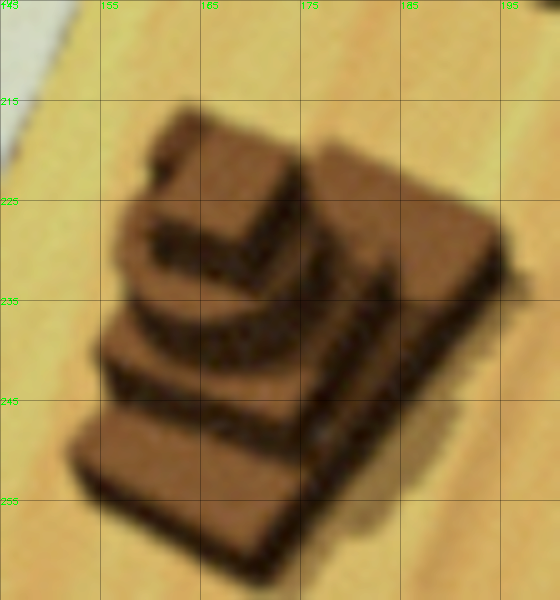

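```bash
cat > fit.py <<'E'
from h import *
from scipy.optimize import least_squares
T=load('top0');S=load('side0')
def rect(p,hx,hy,z,offx=0):
    c,s=np.cos(p[2]),np.sin(p[2])
    L=np.array([[hx,hy],[-hx,hy],[-hx,-hy],[hx,-hy]])+[offx,0]
    W=L@np.array([[c,s],[-s,c]])+p[:2]
    return np.c_[W,np.full(4,z)]
def fit(name,hx,hy,z,tp,sp,offx=0,p0=(.6,.1,0.)):
    def res(p,which=None):
        X=rect(p,hx,hy,z,offx);r=[]
        for s,cl in((T,tp),(S,sp)):
            if cl is None: continue
            P=proj(s,X)
            for i,c in enumerate(cl):
                if c is not None:r.append(P[i]-c)
        return np.ravel(r)
    o=least_squares(res,p0); print(name,np.round(o.x[:2],4),'yaw deg',round(np.degrees(o.x[2]),2)); print(np.round(o.fun.reshape(-1,2),1).tolist())
    return o.x
E
cat > clicks.py <<'E'
from fit import *
# corner order (+x+y),(-x+y),(-x-y),(+x-y)
brick=fit('brick',.031,.06,.028,[(180.2,127.2),(176,147.5),(217.5,156.5),(221.7,135.7)],[(152,250),(170.5,257.5),(194.8,228),(177.5,219.5)])
tile=fit('tile',.03,.03,.056,[(184,126.5),(183,148),(204.3,149),(205.3,128.3)],[(154.5,240.5),(174.5,248.5),(184,232),None])
stub=fit('stub',.013,.016,.112,[(186,131),(185.5,140.2),(197,141),(197.7,131)],[None,(169,229.5),(174.5,220.5),None],offx=-.007)
E
python3 clicks.py
python3 - <<'E'
from h import *
def crop(fn,x0,y0,w,h,k,out):
    s=load(fn); c=s['pixels'][y0:y0+h,x0:x0+w]; c=cv2.resize(c,None,fx=k,fy=k,interpolation=cv2.INTER_CUBIC)
    c=np.clip(c.astype(float)*1.3,0,255).astype(np.uint8)
    for i in range(0,w,10): cv2.putText(c,str(x0+i),(i*k,8),0,.3,(0,0,255)); c[:,i*k]=(c[:,i*k]*.7).astype(np.uint8)
    for i in range(0,h,10): cv2.putText(c,str(y0+i),(0,i*k+4),0,.3,(0,0,255)); c[i*k]=(c[i*k]*.7).astype(np.uint8)
    return c
a=crop('top0',175,190,50,50,8,'a');b=crop('top0',275,115,70,50,8,'');c=crop('top0',285,185,50,50,8,'');d=crop('top0',80,180,60,50,8,'')
o=np.zeros((816,970,3),np.uint8);o[:400,:400]=a;o[:400,400:960]=b;o[408:808,:400]=c;o[408:808,404:884]=d
cv2.imwrite('pics/c_trays.png',cv2.resize(o,(713,600),interpolation=cv2.INTER_AREA))
E
```

```text
brick [0.6478 0.1451] yaw deg -12.51
[[-0.1, -0.3], [-0.6, 0.7], [-0.0, 0.1], [0.2, -0.4], [-0.9, -0.3], [-0.3, 2.3], [1.3, -1.5], [0.2, -1.7]]
tile [0.6519 0.1564] yaw deg -5.01
[[-0.5, 0.3], [-1.3, 0.3], [-0.7, 0.8], [-0.0, 0.1], [-1.0, -0.2], [-0.5, -0.9], [0.8, -2.4]]
stub [0.6541 0.1556] yaw deg -5.0
[[-0.6, -0.6], [-0.9, -0.0], [-0.2, 0.0], [-0.1, 0.3], [0.0, -0.5], [0.7, -1.2]]
```

View pics/c_trays.png

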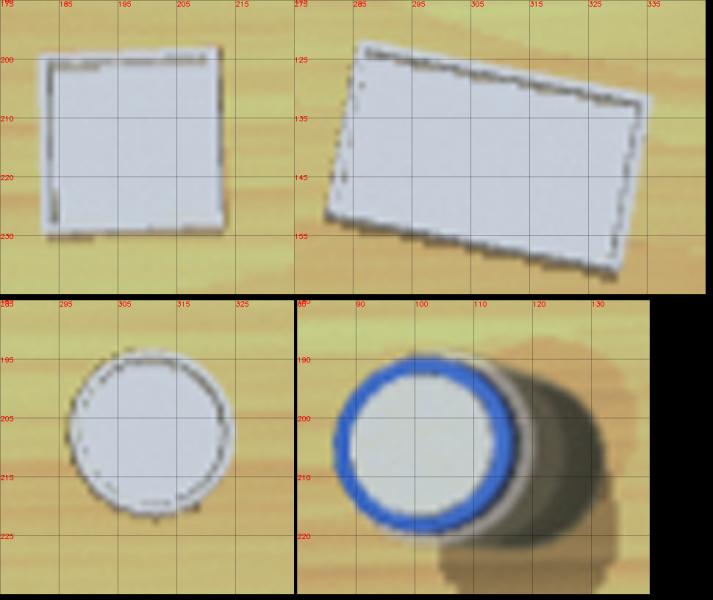

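```bash
cat > trays.py <<'E'
from fit import *
def blobs(s,seeds,sat=45,vmin=110):
    hsv=cv2.cvtColor(s['pixels'],cv2.COLOR_BGR2HSV); m=((hsv[...,1]<sat)&(hsv[...,2]>vmin)).astype(np.uint8)
    n,l,st,c=cv2.connectedComponentsWithStats(m)
    out=[]
    for x,y in seeds:
        k=l[y,x]; mm=(l==k).astype(np.uint8); cn=max(cv2.findContours(mm,cv2.RETR_EXTERNAL,cv2.CHAIN_APPROX_NONE)[0],key=cv2.contourArea)
        h=cv2.convexHull(cn)
        out.append((st[k],h.reshape(-1,2)))
    return out
for s,seeds,nm in((T,[(197,214),(308,141),(311,208),(392,182)],'top'),(S,[(245,263),(214,165),(270,177),(270,110)],'side')):
    for (st,h),n in zip(blobs(s,seeds),('sq','long','round','flap')):
        z=.131 if n=='flap' else .010
        W=unproj(s,h,z)[:,:2].astype(np.float32)
        r=cv2.minAreaRect(W*1000); M=cv2.moments((W*1000).astype(np.float32).reshape(-1,1,2))
        print(nm,n,st,'rect c',np.round(r[0],1),'size',np.round(r[1],1),'ang',round(r[2],1),'centroid',np.round([M['m10']/M['m00'],M['m01']/M['m00']],1))
# bin top outer corners from clicks z=.134
P=[(369.5,160),(420.5,169),(412,228),(359,219)]
print('bin clicks',np.round(unproj(T,P,.134),4).tolist(), unproj(T,P,.134).mean(0))
# jar lid
W=unproj(T,[(101.5,204.5)],.145);print('jar',W)
# disc top
print('disc',unproj(T,[(193.2,135.2)],.084))
E
python3 trays.py
```

```text
top sq [181 198  32  32 951] rect c [447.  154.9] size [87.4 86.2] ang 2.2 centroid [447.1 155.2]
top long [ 280  122   56   39 1514] rect c [ 648.6 -164.8] size [146.6  88.1] ang 77.7 centroid [ 648.6 -164.7]
top round [297 193  28  29 611] rect c [ 457.4 -165.7] size [78.1 77.6] ang 24.6 centroid [ 458.1 -166.1]
top flap [ 368  166   48   38 1385] rect c [ 506.2 -358.7] size [112.7  82.2] ang 78.3 centroid [ 506.2 -359.1]
side sq [225 246  40  34 858] rect c [448.5 152.2] size [85.3 85.7] ang 0.1 centroid [448.5 152. ]
side long [190 150  44  33 679] rect c [ 649.4 -162.3] size [132.9  85.5] ang 76.9 centroid [ 648.  -160.1]
side round [258 170  24  15 277] rect c [ 458.  -163.5] size [73.9 61. ] ang 16.4 centroid [ 456.8 -164.8]
side flap [255  96  34  23 466] rect c [ 506.  -360.7] size [107.3  79.2] ang 78.6 centroid [ 506.  -361.2]
bin clicks [[0.5699, -0.3053, 0.134], [0.5436, -0.4354, 0.134], [0.3928, -0.405, 0.134], [0.4185, -0.2713, 0.134]] [ 0.48119701 -0.35425549  0.134     ]
jar [[0.46927791 0.37660005 0.145     ]]
disc [[0.6545173  0.15400303 0.084     ]]
```

Both views agree to about 2 mm on the trays and flap. Now a helper that turns target positions into tool-axis increments.

```bash
cat > go.py <<'E'
import sys
from h import *
from scipy.spatial.transform import Rotation as R
def plan(xyz,ang):
    s=manip.sense(); Rm=R.from_quat(s['tool_rot']).as_matrix(); y=Rm[:,1]; a=np.degrees(np.arctan2(y[1],y[0]))
    dyaw=-((ang-a+180)%360-180)
    # level tool frame at target yaw
    t=np.radians(ang); Y=np.array([np.cos(t),np.sin(t),0]); Z=np.array([0,0,-1.]); X=np.cross(Y,Z)
    d=(np.array(xyz)-s['tcp_pos'])*1000
    t0=np.radians(a); Y0=np.array([np.cos(t0),np.sin(t0),0]); X0=np.cross(Y0,Z)
    print('t %.1f tcp %s yawang %.1f tilt %.2f gap %.3f (%.1fmm) F %s'%(s['t'],np.round(s['tcp_pos'],4),a,np.degrees(np.arccos(-Rm[2,2])),s['finger_gap'],s['finger_gap']*85,np.round(s['force'],1)))
    print('dyaw %.1f | travel after yaw %s | travel w/o yaw %s'%(dyaw,np.round([d@X,d@Y,d@Z],1),np.round([d@X0,d@Y0,d@Z],1)),'q',np.round(s['q'],2))
if __name__=='__main__':
    a=[float(v) for v in sys.argv[1:5]]; plan(a[:3],a[3])
E
python3 go.py .647 .1555 .25 85
```

```text
t 0.1 tcp [0.1524 0.6054 0.2099] yawang 75.9 tilt 0.11 gap 0.998 (84.9mm) F [-0.6  0.9  0.5]
dyaw -9.1 | travel after yaw [-532.  -405.1  -40.1] | travel w/o yaw [-589.6 -315.5  -40.1] q [ 1.15  0.53  1.43 -0.    1.18 -0.18]
```

```bash
cat > ov.py <<'E'
from clicks import *
def draw(s,polys,x0,y0,w,h,k,out):
    c=cv2.resize(s['pixels'][y0:y0+h,x0:x0+w],None,fx=k,fy=k,interpolation=cv2.INTER_CUBIC);c=np.clip(c*1.5,0,255).astype(np.uint8)
    for X,col in polys:
        P=((proj(s,X)-[x0,y0]+.5)*k).astype(int); cv2.polylines(c,[P.reshape(-1,1,2)],True,col,1)
    return c
th=np.linspace(0,2*np.pi,60)
D=np.c_[.6545+.027*np.cos(th),.154+.027*np.sin(th),0*th+.084]
polys=[(rect(brick,.031,.06,.028),(0,255,0)),(rect(tile,.03,.03,.056),(255,0,0)),(D,(0,255,255)),(rect(stub,.013,.016,.112,-.007),(0,0,255))]
a=draw(T,polys,170,115,56,50,9,'');b=draw(S,polys,145,208,30+26,50,9,'')
# variants
cv2.imwrite('pics/ov0.png',np.vstack([a,b])[:,:]) if 0 else cv2.imwrite('pics/ov0.png',cv2.resize(np.hstack([a,b]),(800,357)))
E
python3 ov.py
```

```text
brick [0.6478 0.1451] yaw deg -12.51
[[-0.1, -0.3], [-0.6, 0.7], [-0.0, 0.1], [0.2, -0.4], [-0.9, -0.3], [-0.3, 2.3], [1.3, -1.5], [0.2, -1.7]]
tile [0.6519 0.1564] yaw deg -5.01
[[-0.5, 0.3], [-1.3, 0.3], [-0.7, 0.8], [-0.0, 0.1], [-1.0, -0.2], [-0.5, -0.9], [0.8, -2.4]]
stub [0.6541 0.1556] yaw deg -5.0
[[-0.6, -0.6], [-0.9, -0.0], [-0.2, 0.0], [-0.1, 0.3], [0.0, -0.5], [0.7, -1.2]]
```

View pics/ov0.png

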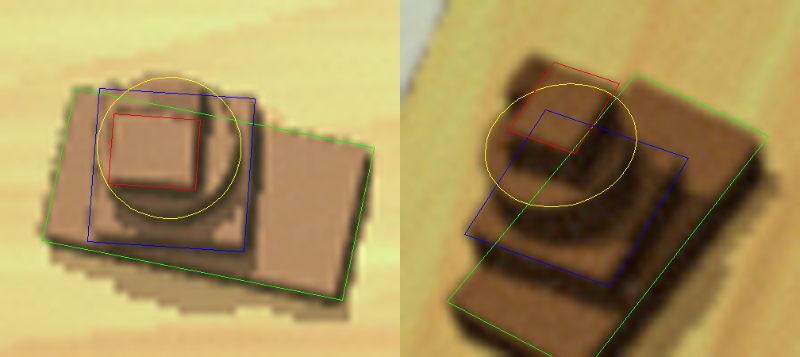

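Emit:
servo_tool(
  increments=[
    {"hand": 0, "travel": [0, 0, -20], "yaw": -4.5},
    {"hand": 0, "travel": [0, 0, -30], "yaw": -4.6},
    {"hand": 0, "travel": [-20, -15, 0]},
    {"hand": 0, "travel": [-32, -24, 0]},
    {"hand": 0, "travel": [-32, -24, 0]},
    {"hand": 0, "travel": [-32, -24, 0]},
    {"hand": 0, "travel": [-32, -24, 0]},
    {"hand": 0, "travel": [-32, -24, 0]},
    {"hand": 0, "travel": [-32, -24, 0]},
    {"hand": 0, "travel": [-32, -24, 0]},
    {"hand": 0, "travel": [-32, -24, 0]},
    {"hand": 0, "travel": [-32, -24, 0]},
    {"hand": 0, "travel": [-32, -24, 0]},
    {"hand": 0, "travel": [-32, -24, 0]},
    {"hand": 0, "travel": [-32, -24, 0]},
    {"hand": 0, "travel": [-32, -24, 0]},
    {"hand": 0, "travel": [-32, -24, 0]},
    {"hand": 0, "travel": [-32, -24, 0]},
    {"hand": 0, "travel": [-20, -20, 0]},
    {"hand": 0, "travel": [-10, -8, 0]},
  ],
  newtons=40,
)

```text
schema error: expected keys hand, travel, yaw
```

```bash
python3 go.py .648 .156 .089 85
```

```text
t 0.1 tcp [0.1524 0.6054 0.2099] yawang 75.9 tilt 0.11 gap 0.998 (84.9mm) F [-0.6  0.9  0.5]
dyaw -9.1 | travel after yaw [-532.9 -404.5  120.9] | travel w/o yaw [-590.4 -314.7  120.9] q [ 1.15  0.53  1.43 -0.    1.18 -0.18]
```

Emit:
servo_tool(
  increments=[
    {"hand": 0, "travel": [0, 0, -20], "yaw": -4.5},
    {"hand": 0, "travel": [0, 0, -30], "yaw": -4.6},
    {"hand": 0, "travel": [-20, -15, 0], "yaw": 0},
    {"hand": 0, "travel": [-32, -24, 0], "yaw": 0},
    {"hand": 0, "travel": [-32, -24, 0], "yaw": 0},
    {"hand": 0, "travel": [-32, -24, 0], "yaw": 0},
    {"hand": 0, "travel": [-32, -24, 0], "yaw": 0},
    {"hand": 0, "travel": [-32, -24, 0], "yaw": 0},
    {"hand": 0, "travel": [-32, -24, 0], "yaw": 0},
    {"hand": 0, "travel": [-32, -24, 0], "yaw": 0},
    {"hand": 0, "travel": [-32, -24, 0], "yaw": 0},
    {"hand": 0, "travel": [-32, -24, 0], "yaw": 0},
    {"hand": 0, "travel": [-32, -24, 0], "yaw": 0},
    {"hand": 0, "travel": [-32, -24, 0], "yaw": 0},
    {"hand": 0, "travel": [-32, -24, 0], "yaw": 0},
    {"hand": 0, "travel": [-32, -24, 0], "yaw": 0},
    {"hand": 0, "travel": [-32, -24, 0], "yaw": 0},
    {"hand": 0, "travel": [-32, -24, 0], "yaw": 0},
    {"hand": 0, "travel": [-20, -20, 0], "yaw": 0},
    {"hand": 0, "travel": [-10, -8, 0], "yaw": 0},
  ],
  newtons=40,
)

```text
t: 2.1
tcp_pos: [0.6466, 0.1555, 0.2599]
tool_rot: [0.045, 0.999, -0.0, -0.0]
force: [-0.6, 1.0, 0.3]
finger_gap: 0.999
```

```bash
python3 go.py .648 .156 .089 85
```

```text
t 2.1 tcp [0.6466 0.1555 0.2599] yawang 84.8 tilt 0.06 gap 0.999 (84.9mm) F [-0.6  1.   0.3]
dyaw -0.2 | travel after yaw [ -1.4   0.6 170.9] | travel w/o yaw [ -1.4   0.6 170.9] q [ 0.07  0.54  1.27 -0.    1.34 -1.41]
```

Emit:
servo_tool(
  increments=[
    {"hand": 0.3, "travel": [-1.4, 0.6, 20], "yaw": 0},
    {"hand": 0.3, "travel": [0, 0, 35], "yaw": 0},
    {"hand": 0.3, "travel": [0, 0, 35], "yaw": 0},
    {"hand": 0.3, "travel": [0, 0, 30], "yaw": 0},
    {"hand": 0.3, "travel": [0, 0, 20], "yaw": 0},
    {"hand": 0.3, "travel": [0, 0, 15], "yaw": 0},
    {"hand": 0.3, "travel": [0, 0, 10], "yaw": 0},
    {"hand": 0.3, "travel": [0, 0, 6], "yaw": 0},
    {"hand": 0.3, "travel": [0, 0, 0], "yaw": 0},
    {"hand": 0.3, "travel": [0, 0, 0], "yaw": 0},
  ],
  newtons=40,
)

```text
t: 3.1
tcp_pos: [0.6473, 0.1586, 0.0907]
tool_rot: [0.044, 0.999, 0.0, 0.001]
force: [-0.3, 0.7, -0.3]
finger_gap: 0.701
```

```bash
python3 - <<'E'
from h import *
T=snap('top','t1');S=snap('side','s1')
a=cv2.resize(T['pixels'][110:170,160:240],(640,480),interpolation=cv2.INTER_CUBIC)
cv2.imwrite('pics/t1c.png',np.clip(a*1.5,0,255))
a=cv2.resize(S['pixels'][190:270,135:215],(560,560),interpolation=cv2.INTER_CUBIC)
cv2.imwrite('pics/s1c.png',np.clip(a*1.5,0,255))
E
python3 go.py .648 .156 .089 85
```

```text
t 3.2 tcp [0.6475 0.1586 0.091 ] yawang 85.0 tilt 0.13 gap 0.700 (59.5mm) F [0.7 0.4 0.5]
dyaw -0.0 | travel after yaw [-0.8 -2.5  2. ] | travel w/o yaw [-0.8 -2.5  2. ] q [ 0.07  0.72  1.42 -0.    1.   -1.41][ WARN:0@1.940] global loadsave.cpp:1063 imwrite_ Unsupported depth image for selected encoder is fallbacked to CV_8U.
```

View pics/s1c.png

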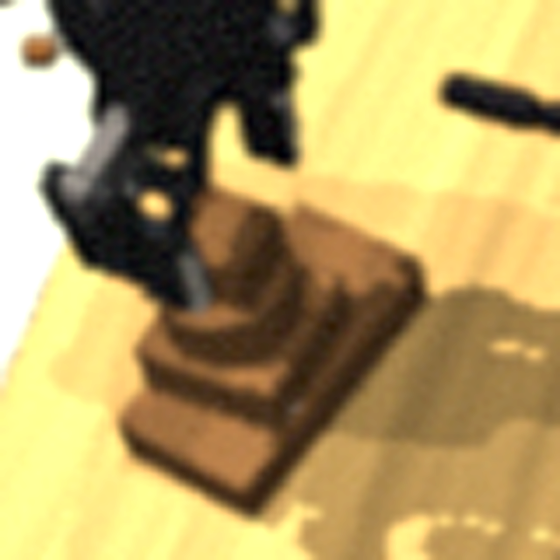

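The side view shows the open fingers straddling the stub just above the disc. I'll correct by a few mm and close.

Emit:
servo_tool(
  increments=[
    {"hand": 0.3, "travel": [-0.8, -2.5, 1.5], "yaw": 0},
    {"hand": 0.5, "travel": [0, 0, 0], "yaw": 0},
    {"hand": 1, "travel": [0, 0, 0], "yaw": 0},
    {"hand": 1, "travel": [0, 0, 0], "yaw": 0},
    {"hand": 1, "travel": [0, 0, 0], "yaw": 0},
    {"hand": 1, "travel": [0, 0, 0], "yaw": 0},
    {"hand": 1, "travel": [0, 0, 0], "yaw": 0},
    {"hand": 1, "travel": [0, 0, 0], "yaw": 0},
  ],
  newtons=40,
)

```text
t: 4.0
tcp_pos: [0.6476, 0.1559, 0.0888]
tool_rot: [0.044, 0.999, -0.0, 0.0]
force: [-1.7, -1.7, 5.3]
finger_gap: 0.349
```

```bash
python3 go.py .648 .156 .25 85
```

```text
t 4.0 tcp [0.6476 0.1559 0.0888] yawang 85.0 tilt 0.05 gap 0.349 (29.7mm) F [-1.7 -1.7  5.3]
dyaw -0.0 | travel after yaw [  -0.4    0.2 -161.2] | travel w/o yaw [  -0.4    0.2 -161.2] q [ 0.07  0.72  1.42 -0.    1.   -1.41]
```

Emit:
servo_tool(
  increments=[
    {"hand": 1, "travel": [0, 0, -3], "yaw": 0},
    {"hand": 1, "travel": [0, 0, -8], "yaw": 0},
    {"hand": 1, "travel": [0, 0, -15], "yaw": 0},
    {"hand": 1, "travel": [0, 0, -25], "yaw": 0},
    {"hand": 1, "travel": [0, 0, -30], "yaw": 0},
    {"hand": 1, "travel": [0, 0, -30], "yaw": 0},
    {"hand": 1, "travel": [0, 0, -30], "yaw": 0},
    {"hand": 1, "travel": [0, 0, -20], "yaw": 0},
    {"hand": 1, "travel": [0, 0, 0], "yaw": 0},
  ],
  newtons=40,
)

```text
t: 4.9
tcp_pos: [0.6496, 0.1563, 0.2544]
tool_rot: [0.044, 0.999, 0.001, 0.005]
force: [-0.5, 0.2, -0.1]
finger_gap: 0.351
```

```bash
python3 - <<'E'
from h import *
T=snap('top','t2');S=snap('side','s2')
E
python3 go.py .499 -.358 .25 78
```

```text
t 5.0 tcp [0.647  0.156  0.2497] yawang 85.0 tilt 0.03 gap 0.346 (29.4mm) F [-0.5  0.1 -1. ]
dyaw 7.0 | travel after yaw [ 3.780e+01 -5.336e+02 -3.000e-01] | travel w/o yaw [ 1.023e+02 -5.250e+02 -3.000e-01] q [ 0.07  0.55  1.28  0.    1.31 -1.41]
```

View pics/s2.png

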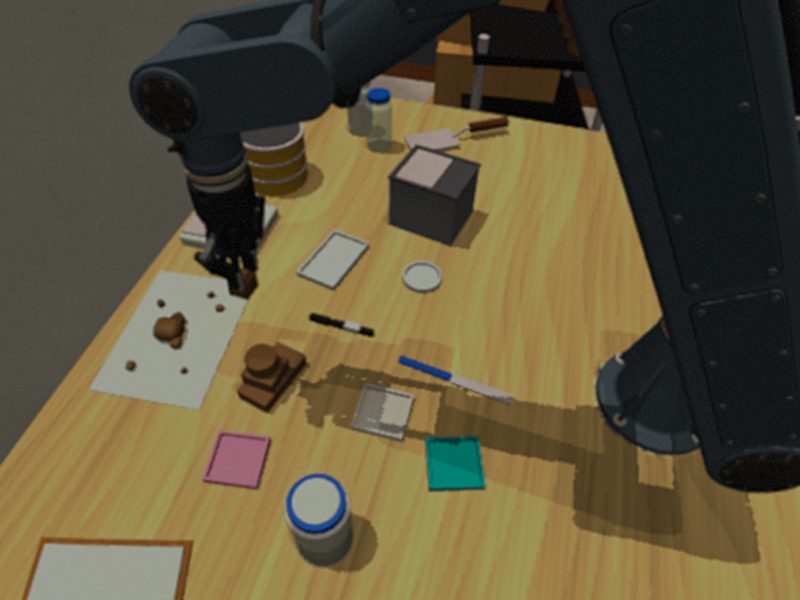

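View pics/t2.png

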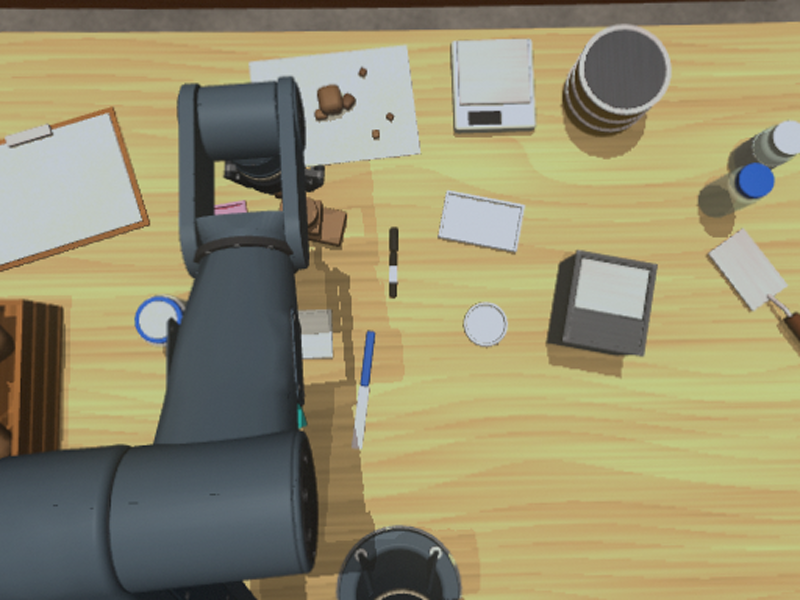

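Emit:
servo_tool(
  increments=[
    {"hand": 1, "travel": [0, 0, 0], "yaw": 3.5},
    {"hand": 1, "travel": [0, 0, 0], "yaw": 3.5},
    {"hand": 1, "travel": [2.5, -15, 0], "yaw": 0},
    {"hand": 1, "travel": [2.5, -30, 0], "yaw": 0},
    {"hand": 1, "travel": [2.5, -35, 0], "yaw": 0},
    {"hand": 1, "travel": [2.5, -35, 0], "yaw": 0},
    {"hand": 1, "travel": [2.5, -35, 0], "yaw": 0},
    {"hand": 1, "travel": [2.5, -35, 0], "yaw": 0},
    {"hand": 1, "travel": [2.5, -35, 0], "yaw": 0},
    {"hand": 1, "travel": [2.5, -35, 0], "yaw": 0},
    {"hand": 1, "travel": [2.5, -35, 0], "yaw": 0},
    {"hand": 1, "travel": [2.5, -35, 0], "yaw": 0},
    {"hand": 1, "travel": [2.5, -35, 0], "yaw": 0},
    {"hand": 1, "travel": [2.5, -35, 0], "yaw": 0},
    {"hand": 1, "travel": [2.5, -35, 0], "yaw": 0},
    {"hand": 1, "travel": [2.5, -35, 0], "yaw": 0},
    {"hand": 1, "travel": [2.5, -30, 0], "yaw": 0},
    {"hand": 1, "travel": [0.5, -20, 0], "yaw": 0},
    {"hand": 1, "travel": [0, -10, 0], "yaw": 0},
    {"hand": 1, "travel": [0, 0, 0], "yaw": 0},
  ],
  newtons=40,
)

```text
t: 7.0
tcp_pos: [0.4999, -0.3503, 0.2487]
tool_rot: [0.105, 0.994, 0.0, -0.0]
force: [-0.1, 0.5, 0.5]
finger_gap: 0.349
```

```bash
python3 - <<'E'
from h import *
T=snap('top','t3');S=snap('side','s3')
E
python3 go.py .493 -.3565 .145 78
```

```text
t 7.1 tcp [ 0.5005 -0.3484  0.2489] yawang 78.0 tilt 0.10 gap 0.354 (30.1mm) F [-0.   1.8 -0.5]
dyaw -0.0 | travel after yaw [  5.6  -9.5 103.9] | travel w/o yaw [  5.6  -9.5 103.9] q [-0.79  0.47  1.43  0.    1.25 -2.15]
```

View pics/s3.png

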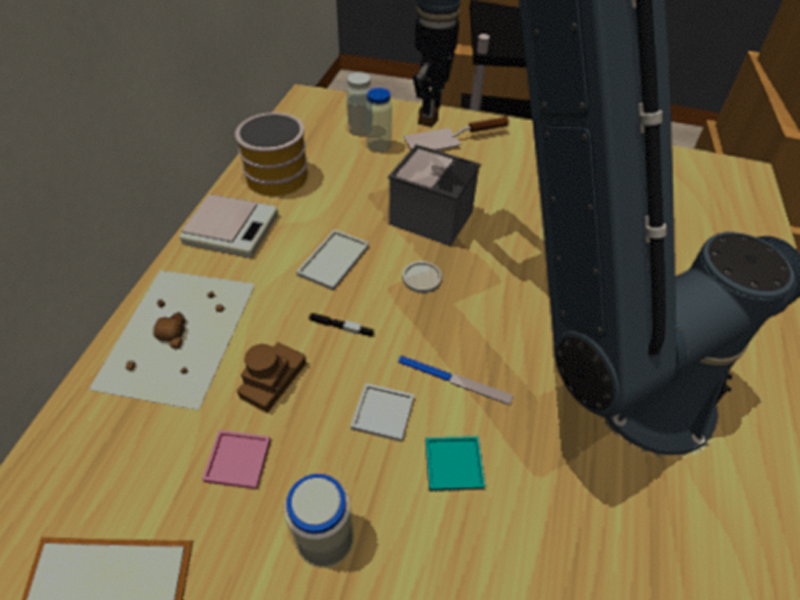

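View pics/t3.png

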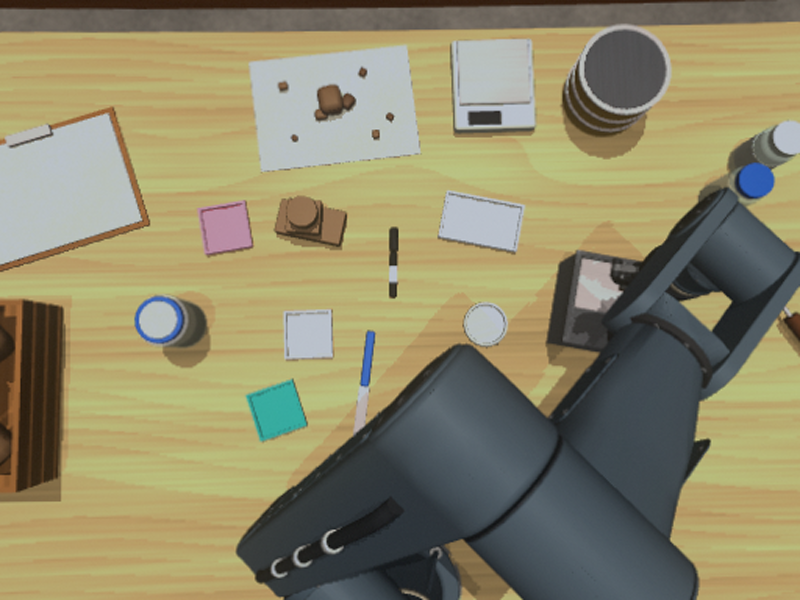

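Emit:
servo_tool(
  increments=[
    {"hand": 1, "travel": [3, -5, 15], "yaw": 0},
    {"hand": 1, "travel": [2.6, -4.5, 25], "yaw": 0},
    {"hand": 1, "travel": [0, 0, 25], "yaw": 0},
    {"hand": 1, "travel": [0, 0, 20], "yaw": 0},
    {"hand": 1, "travel": [0, 0, 12], "yaw": 0},
    {"hand": 1, "travel": [0, 0, 7], "yaw": 0},
    {"hand": 1, "travel": [0, 0, 0], "yaw": 0},
    {"hand": 1, "travel": [0, 0, 0], "yaw": 0},
  ],
  newtons=60,
)

```text
t: 7.9
tcp_pos: [0.4938, -0.3578, 0.1461]
tool_rot: [0.105, 0.995, -0.0, 0.001]
force: [0.2, -0.3, -0.5]
finger_gap: 0.332
```

```bash
python3 go.py .493 -.3565 .082 78
```

```text
t 7.9 tcp [ 0.4938 -0.3578  0.1461] yawang 78.0 tilt 0.09 gap 0.332 (28.2mm) F [ 0.2 -0.3 -0.5]
dyaw -0.0 | travel after yaw [ 1.   1.1 64.1] | travel w/o yaw [ 1.   1.1 64.1] q [-0.81  0.58  1.53  0.    1.02 -2.17]
```

Emit:
servo_tool(
  increments=[
    {"hand": 1, "travel": [1, 1, 6], "yaw": 0},
    {"hand": 1, "travel": [0, 0, 7], "yaw": 0},
    {"hand": 1, "travel": [0, 0, 7], "yaw": 0},
    {"hand": 1, "travel": [0, 0, 7], "yaw": 0},
    {"hand": 1, "travel": [0, 0, 7], "yaw": 0},
    {"hand": 1, "travel": [0, 0, 7], "yaw": 0},
    {"hand": 1, "travel": [0, 0, 7], "yaw": 0},
    {"hand": 1, "travel": [0, 0, 7], "yaw": 0},
    {"hand": 1, "travel": [0, 0, 6], "yaw": 0},
    {"hand": 1, "travel": [0, 0, 3], "yaw": 0},
    {"hand": 1, "travel": [0, 0, 0], "yaw": 0},
    {"hand": 1, "travel": [0, 0, 0], "yaw": 0},
  ],
  newtons=60,
)

```text
t: 9.1
tcp_pos: [0.4917, -0.3559, 0.0808]
tool_rot: [0.105, 0.994, 0.001, -0.001]
force: [-0.9, 1.8, -0.3]
finger_gap: 0.335
```

```bash
python3 - <<'E'
from h import *
S=snap('side','s4')
a=cv2.resize(S['pixels'][60:180,220:340],(600,600),interpolation=cv2.INTER_CUBIC)
cv2.imwrite('pics/s4c.png',np.clip(a*1.5,0,255).astype(np.uint8))
E
python3 go.py .493 -.3565 .081 78
```

```text
t 9.2 tcp [ 0.4917 -0.3559  0.081 ] yawang 78.0 tilt 0.11 gap 0.334 (28.4mm) F [-2.2  1.  -0.5]
dyaw -0.0 | travel after yaw [-1.4 -0.3 -0. ] | travel w/o yaw [-1.4 -0.3 -0. ] q [-0.81  0.67  1.58 -0.    0.89 -2.17]
```

View pics/s4c.png

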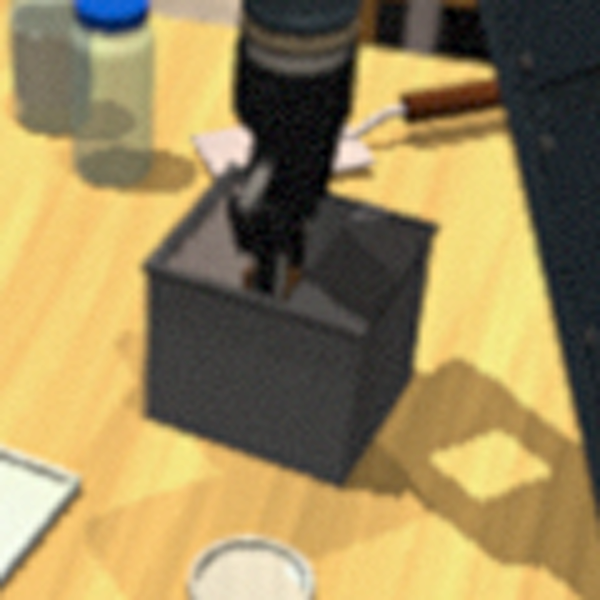

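The side view shows the fingers inside the opening with the flap pushed down around them. I'll open part way and let the stub fall.

Emit:
servo_tool(
  increments=[
    {"hand": 0.4, "travel": [0, 0, 0], "yaw": 0},
    {"hand": 0.4, "travel": [0, 0, 0], "yaw": 0},
    {"hand": 0.4, "travel": [0, 0, 0], "yaw": 0},
    {"hand": 0.4, "travel": [0, 0, 0], "yaw": 0},
    {"hand": 0.4, "travel": [0, 0, 0], "yaw": 0},
    {"hand": 0.4, "travel": [0, 0, 0], "yaw": 0},
    {"hand": 0.4, "travel": [0, 0, 0], "yaw": 0},
    {"hand": 0.4, "travel": [0, 0, -5], "yaw": 0},
    {"hand": 0.4, "travel": [0, 0, -15], "yaw": 0},
    {"hand": 0.4, "travel": [0, 0, -25], "yaw": 0},
    {"hand": 0.4, "travel": [0, 0, -30], "yaw": 0},
    {"hand": 0.4, "travel": [0, 0, -35], "yaw": 0},
    {"hand": 0.4, "travel": [0, 0, -35], "yaw": 0},
    {"hand": 0, "travel": [0, 0, -20], "yaw": 0},
    {"hand": 0, "travel": [0, 0, -5], "yaw": 0},
    {"hand": 0, "travel": [0, 0, 0], "yaw": 0},
  ],
  newtons=40,
)

```text
t: 10.75
tcp_pos: [0.4922, -0.3564, 0.2517]
tool_rot: [0.105, 0.994, -0.0, 0.0]
force: [0.8, 0.6, 0.0]
finger_gap: 0.999
```

```bash
python3 - <<'E'
from h import *
S=snap('side','s5');T=snap('top','t5')
a=cv2.resize(S['pixels'][60:180,220:340],(600,600),interpolation=cv2.INTER_CUBIC)
b=cv2.resize(T['pixels'][120:160,165:235],(700,400),interpolation=cv2.INTER_CUBIC)
cv2.imwrite('pics/s5c.png',np.clip(a*1.5,0,255).astype(np.uint8))
for i in range(0,70,10):b[:,i*10]=b[:,i*10]*.7
for i in range(0,40,10):b[i*10]=b[i*10]*.7
cv2.imwrite('pics/t5c.png',np.clip(b*1.5,0,255).astype(np.uint8))
E
python3 go.py .6545 .154 .25 78
```

```text
t 10.8 tcp [ 0.4914 -0.3556  0.2497] yawang 78.0 tilt 0.20 gap 0.999 (84.9mm) F [-0.1  0.1 -0.4]
dyaw -0.0 | travel after yaw [-5.350e+01  5.324e+02 -3.000e-01] | travel w/o yaw [-5.320e+01  5.324e+02 -3.000e-01] q [-0.81  0.46  1.43  0.    1.25 -2.17]
```

View pics/s5c.png

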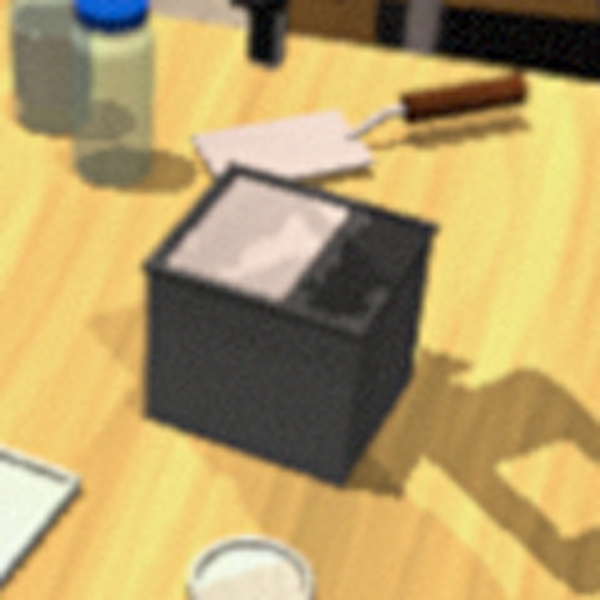

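View pics/t5c.png

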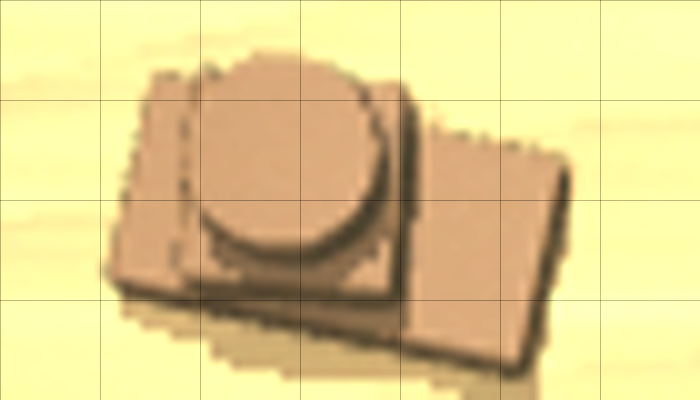

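The flap is shut and the gripper empty, so the stub is in the bin. The disc now shows in full, centred near pixel (193.2,134.4).

```bash
python3 - <<'E'
from h import *
T=load('t5'); print(unproj(T,[(193.15,134.35)],.084))
E
python3 go.py .6565 .1545 .25 78
```

```text
[[0.65684001 0.15411046 0.084     ]]
t 10.8 tcp [ 0.4914 -0.3556  0.2497] yawang 78.0 tilt 0.20 gap 0.999 (84.9mm) F [-0.1  0.1 -0.4]
dyaw -0.0 | travel after yaw [-5.540e+01  5.333e+02 -3.000e-01] | travel w/o yaw [-5.500e+01  5.333e+02 -3.000e-01] q [-0.81  0.46  1.43  0.    1.25 -2.17]
```

Emit:
servo_tool(
  increments=[
    {"hand": 0, "travel": [-2, 15, 0], "yaw": 0},
    {"hand": 0, "travel": [-4, 32, 0], "yaw": 0},
    {"hand": 0, "travel": [-4, 38, 0], "yaw": 0},
    {"hand": 0, "travel": [-4, 38, 0], "yaw": 0},
    {"hand": 0, "travel": [-4, 38, 0], "yaw": 0},
    {"hand": 0, "travel": [-4, 38, 0], "yaw": 0},
    {"hand": 0, "travel": [-4, 38, 0], "yaw": 0},
    {"hand": 0, "travel": [-4, 38, 0], "yaw": 0},
    {"hand": 0, "travel": [-4, 38, 0], "yaw": 0},
    {"hand": 0, "travel": [-4, 38, 0], "yaw": 0},
    {"hand": 0, "travel": [-4, 38, 0], "yaw": 0},
    {"hand": 0, "travel": [-4, 38, 0], "yaw": 0},
    {"hand": 0, "travel": [-4, 38, 0], "yaw": 0},
    {"hand": 0, "travel": [-4, 38, 0], "yaw": 0},
    {"hand": 0, "travel": [-2, 20, 0], "yaw": 0},
    {"hand": 0, "travel": [0, 10, 0], "yaw": 0},
    {"hand": 0, "travel": [0, 0, 0], "yaw": 0},
    {"hand": 0, "travel": [0, 0, 0], "yaw": 0},
  ],
)

```text
t: 12.65
tcp_pos: [0.6577, 0.1519, 0.2509]
tool_rot: [0.105, 0.994, -0.001, -0.001]
force: [0.5, -0.6, -0.1]
finger_gap: 0.997
```

```bash
python3 go.py .6565 .1545 .062 78
```

```text
t 12.7 tcp [0.6577 0.1519 0.2509] yawang 77.9 tilt 0.09 gap 0.997 (84.7mm) F [ 0.5 -0.6 -0.1]
dyaw -0.1 | travel after yaw [  1.7   2.3 188.9] | travel w/o yaw [  1.7   2.3 188.9] q [ 0.06  0.56  1.25 -0.    1.33 -1.3 ]
```

Emit:
servo_tool(
  increments=[
    {"hand": 0, "travel": [1.5, 2.3, 20], "yaw": 0},
    {"hand": 0, "travel": [0, 0, 35], "yaw": 0},
    {"hand": 0, "travel": [0, 0, 35], "yaw": 0},
    {"hand": 0, "travel": [0, 0, 35], "yaw": 0},
    {"hand": 0, "travel": [0, 0, 25], "yaw": 0},
    {"hand": 0, "travel": [0, 0, 15], "yaw": 0},
    {"hand": 0, "travel": [0, 0, 10], "yaw": 0},
    {"hand": 0, "travel": [0, 0, 8], "yaw": 0},
    {"hand": 0, "travel": [0, 0, 4], "yaw": 0},
    {"hand": 0, "travel": [0, 0, 0], "yaw": 0},
    {"hand": 0, "travel": [0, 0, 0], "yaw": 0},
  ],
)

```text
t: 13.75
tcp_pos: [0.658, 0.1558, 0.0653]
tool_rot: [0.105, 0.994, 0.0, 0.001]
force: [0.3, 0.4, -0.2]
finger_gap: 0.999
```

```bash
python3 go.py .6565 .1545 .0625 78
```

```text
t 13.8 tcp [0.658  0.1558 0.0653] yawang 78.0 tilt 0.10 gap 0.999 (85.0mm) F [ 0.3  0.4 -0.2]
dyaw -0.0 | travel after yaw [ 1.2 -1.6  2.8] | travel w/o yaw [ 1.2 -1.6  2.8] q [ 0.07  0.77  1.41 -0.    0.97 -1.29]
```

Emit:
servo_tool(
  increments=[
    {"hand": 0.15, "travel": [1, -1.5, 2.8], "yaw": 0},
    {"hand": 0.25, "travel": [0, 0, 0], "yaw": 0},
    {"hand": 0.3, "travel": [0, 0, 0], "yaw": 0},
    {"hand": 0.33, "travel": [0, 0, 0], "yaw": 0},
    {"hand": 0.36, "travel": [0, 0, 0], "yaw": 0},
    {"hand": 0.4, "travel": [0, 0, 0], "yaw": 0},
    {"hand": 1, "travel": [0, 0, 0], "yaw": 0},
    {"hand": 1, "travel": [0, 0, 0], "yaw": 0},
    {"hand": 1, "travel": [0, 0, 0], "yaw": 0},
    {"hand": 1, "travel": [0, 0, 0], "yaw": 0},
  ],
  newtons=40,
)

```text
t: 14.75
tcp_pos: [0.6578, 0.1543, 0.0636]
tool_rot: [0.105, 0.994, 0.0, 0.002]
force: [-1.0, 0.5, 6.3]
finger_gap: -0.001
```

```bash
python3 go.py .6565 .1545 .0625 78
```

```text
t 14.8 tcp [0.6578 0.1543 0.0636] yawang 78.0 tilt 0.25 gap -0.001 (-0.1mm) F [-1.   0.5  6.3]
dyaw -0.0 | travel after yaw [ 1.4 -0.1  1.1] | travel w/o yaw [ 1.4 -0.1  1.1] q [ 0.07  0.77  1.41 -0.    0.96 -1.29]
```

The gripper shut completely on nothing, so I'll look before moving.

Run:
```python
from h import *
S=snap('side','s6');T=snap('top','t6')
a=cv2.resize(S['pixels'][190:270,135:215],(560,560),interpolation=cv2.INTER_CUBIC)
cv2.imwrite('pics/s6c.png',np.clip(a*1.5,0,255).astype(np.uint8))
```

```text
(no output)
```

View pics/s6c.png

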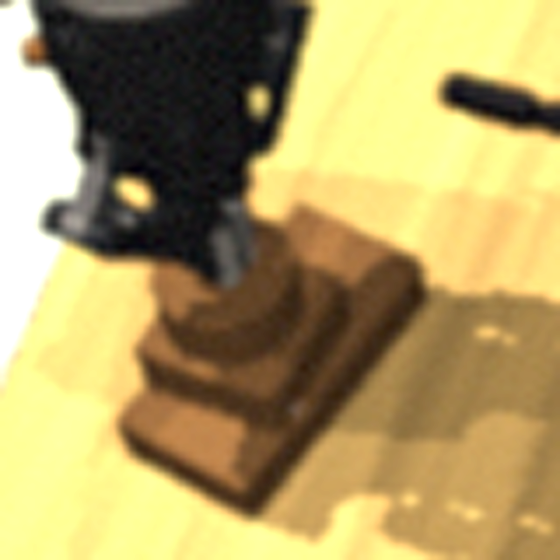

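View pics/t6.png

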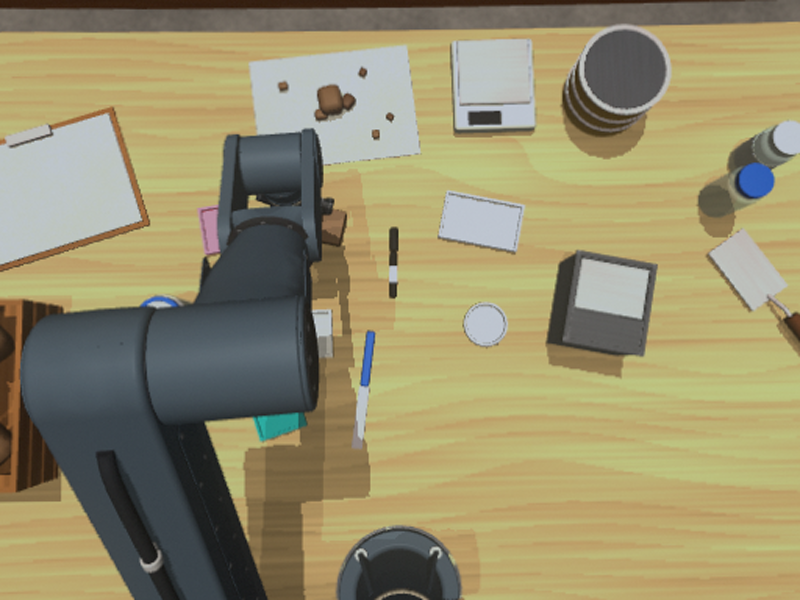

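Run:
```python
from h import *
S=load('s6');T=load('t6')
s=manip.sense()
print(s['tcp_pos'],s['finger_gap'],s['force'],s['t'])
p=s['tcp_pos']; c=S['pixels'][190:270,135:215].copy();c=cv2.resize(c,(800,800),interpolation=cv2.INTER_CUBIC)
c=np.clip(c*1.7,0,255).astype(np.uint8)
for z,col in((p[2],(0,0,255)),(.084,(0,255,0)),(p[2]+.019,(255,0,0))):
    P=proj(S,[[p[0],p[1],z]])[0]; print(z,P); cv2.circle(c,tuple(((P-[135,190]+.5)*10).astype(int)),4,col,-1)
th=np.linspace(0,2*np.pi,60)
for z in(.084,.056):
    D=np.c_[.6568+.027*np.cos(th),.154+.027*np.sin(th),0*th+z]
    cv2.polylines(c,[((proj(S,D)-[135,190]+.5)*10).astype(int).reshape(-1,1,2)],True,(0,255,255),1)
cv2.imwrite('pics/s6d.png',cv2.resize(c,(600,600)))
```

```text
[0.65783274 0.15429225 0.06360571] 6.637109672830084e-05 [ 0.00804759 -0.71492421  7.3213609 ] 14.85
0.06360570706217514 [167.09161169 232.08520189]
0.084 [165.80862737 227.49855066]
0.08260570706217514 [165.89763262 227.81704852]
```

View pics/s6d.png

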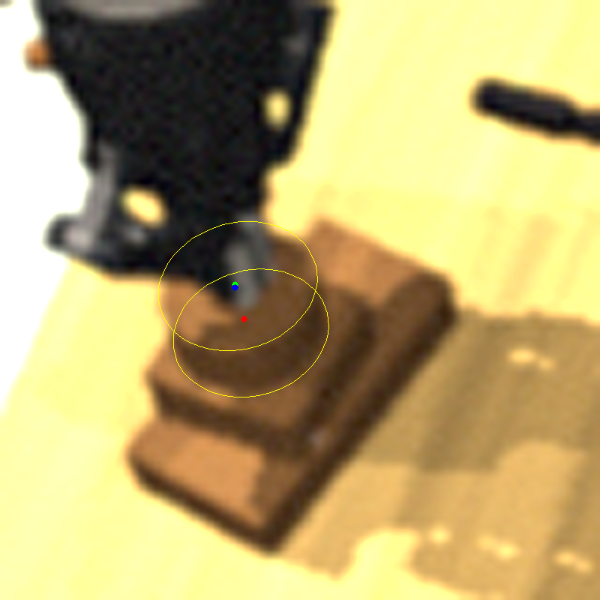

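Run:
```python
from h import *
S=load('s1')
p=np.array([.6475,.1586,.091]);u=np.array([np.cos(np.radians(85)),np.sin(np.radians(85)),0])
c=cv2.resize(S['pixels'][180:260,135:215],(800,800),interpolation=cv2.INTER_CUBIC);c=np.clip(c*1.7,0,255).astype(np.uint8)
for sgn in(1,-1):
  for dz,col in((0,(0,0,255)),(.005,(0,128,255)),(.02,(0,255,0)),(.025,(255,0,0))):
    P=proj(S,[p+u*sgn*.030+[0,0,dz]])[0]; cv2.circle(c,tuple(((P-[135,180]+.5)*10).astype(int)),4,col,-1)
cv2.imwrite('pics/s1d.png',cv2.resize(c,(600,600)))
S=load('s2');c=cv2.resize(S['pixels'][130:210,115:195],(600,600),interpolation=cv2.INTER_CUBIC);cv2.imwrite('pics/s2d.png',np.clip(c*1.7,0,255).astype(np.uint8))
```

```text
(no output)
```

View pics/s1d.png

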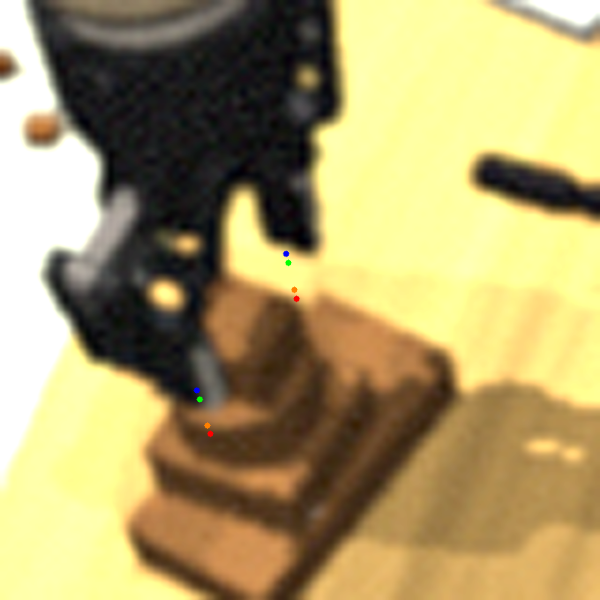

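View pics/s2d.png

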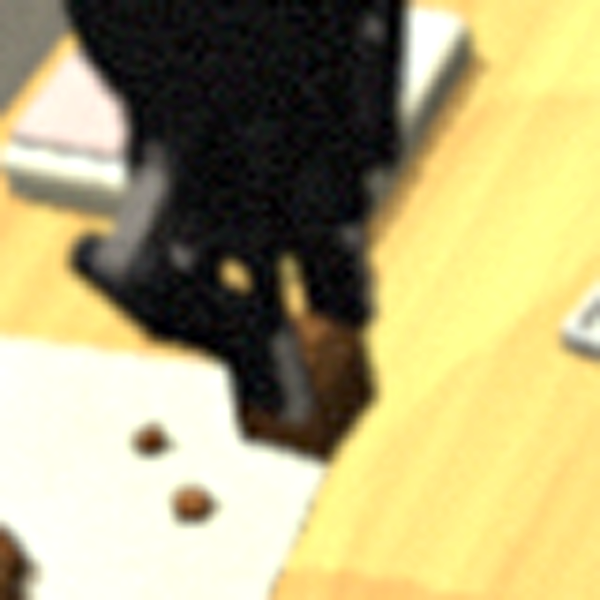

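Run:
```python
from h import *
S=load('s2')
p=np.array([.647,.156,.2497]);a=np.radians(85);u=np.array([np.cos(a),np.sin(a),0]);v=np.array([np.sin(a),-np.cos(a),0])
f=lambda X:(((proj(S,[X])[0]-[115,130]+.5)*7.5).round(0)).tolist()
for dz in(-.005,0,.01,.02,.023): print('tip corner',dz,f(p+u*.016-v*.011+[0,0,dz]))
for z in(-.005,.023): 
  for sy in(1,-1): print('stub -x corner',z,sy,f(p+v*(-.014)+u*.016*sy+[0,0,z]))
S=load('s1');p=np.array([.6475,.1586,.091])
f=lambda X:(((proj(S,[X])[0]-[135,180]+.5)*7.5).round(0)).tolist()
for dz in(-.005,0,.01,.02,.023): print('s1 tip corner',dz,f(p+u*.030-v*.011+[0,0,dz]))
S=load('s6');p=np.array([.6578,.1543,.0636]);a=np.radians(78);u=np.array([np.cos(a),np.sin(a),0]);v=np.array([np.sin(a),-np.cos(a),0])
f=lambda X:(((proj(S,[X])[0]-[135,190]+.5)*7.5).round(0)).tolist()
for dz in(-.005,0,.01,.02,.023): print('s6 tip corner',dz,f(p-v*.011+[0,0,dz]))
```

```text
tip corner -0.005 [333.0, 478.0]
tip corner 0 [330.0, 466.0]
tip corner 0.01 [324.0, 443.0]
tip corner 0.02 [317.0, 420.0]
tip corner 0.023 [315.0, 413.0]
stub -x corner -0.005 1 [342.0, 480.0]
stub -x corner -0.005 -1 [396.0, 405.0]
stub -x corner 0.023 1 [325.0, 415.0]
stub -x corner 0.023 -1 [381.0, 339.0]
s1 tip corner -0.005 [242.0, 453.0]
s1 tip corner 0 [239.0, 444.0]
s1 tip corner 0.01 [234.0, 427.0]
s1 tip corner 0.02 [229.0, 409.0]
s1 tip corner 0.023 [228.0, 404.0]
s6 tip corner -0.005 [273.0, 340.0]
s6 tip corner 0 [270.0, 332.0]
s6 tip corner 0.01 [266.0, 315.0]
s6 tip corner 0.02 [261.0, 298.0]
s6 tip corner 0.023 [260.0, 293.0]
```

The pictures are consistent with the fingertips standing well above the reported TCP, so the fingers closed on top of the disc without harm. I'll lift and see where the free shut tips are, by touching the disc's known top (z=0.084) lightly.

Emit:
servo_tool(
  increments=[
    {"hand": 1, "travel": [0, 0, -5], "yaw": 0},
    {"hand": 1, "travel": [0, 0, -15], "yaw": 0},
    {"hand": 1, "travel": [0, 0, -20], "yaw": 0},
    {"hand": 1, "travel": [0, 0, 0], "yaw": 0},
    {"hand": 1, "travel": [0, 0, 0], "yaw": 0},
  ],
  newtons=40,
)

```text
t: 15.35
tcp_pos: [0.6563, 0.1545, 0.1022]
tool_rot: [0.105, 0.994, 0.0, 0.001]
force: [-0.2, 0.5, 0.2]
finger_gap: -0.001
```

```bash
python3 - <<'E'
from h import *
S=snap('side','s7')
a=cv2.resize(S['pixels'][180:260,130:210],(600,600),interpolation=cv2.INTER_CUBIC)
cv2.imwrite('pics/s7c.png',np.clip(a*1.7,0,255).astype(np.uint8))
E
python3 go.py .6568 .1541 .09 78
```

```text
t 15.4 tcp [0.6556 0.1544 0.1013] yawang 78.0 tilt 0.03 gap 0.002 (0.2mm) F [0.4 0.4 0.2]
dyaw -0.0 | travel after yaw [-1.3 -0.  11.3] | travel w/o yaw [-1.3 -0.  11.3] q [ 0.07  0.72  1.39 -0.    1.03 -1.29]
```

View pics/s7c.png

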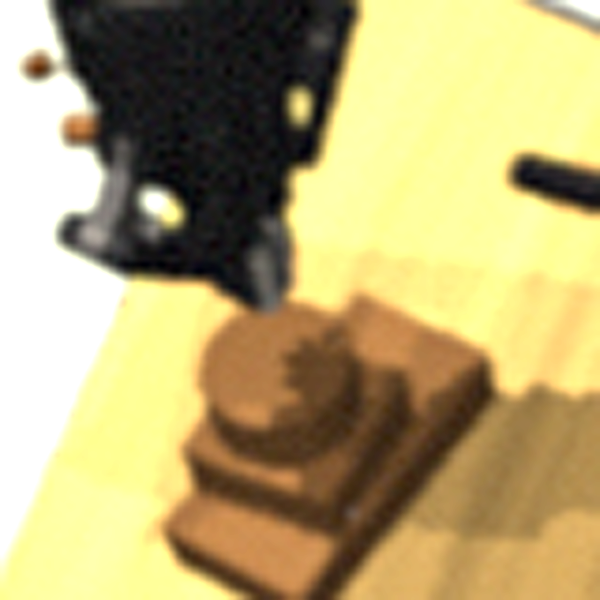

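Emit:
servo_tool(
  increments=[
    {"hand": 1, "travel": [0, 0, 8], "yaw": 0},
    {"hand": 1, "travel": [0, 0, 5], "yaw": 0},
    {"hand": 1, "travel": [0, 0, 3], "yaw": 0},
    {"hand": 1, "travel": [0, 0, 0], "yaw": 0},
  ],
)

```text
t: 15.8
tcp_pos: [0.6551, 0.1543, 0.0839]
tool_rot: [0.105, 0.994, -0.0, -0.001]
force: [-0.2, -0.2, 0.2]
finger_gap: 0.002
```

Emit:
servo_tool(
  increments=[
    {"hand": 1, "travel": [0, 0, 2], "yaw": 0},
    {"hand": 1, "travel": [0, 0, 2], "yaw": 0},
    {"hand": 1, "travel": [0, 0, 0], "yaw": 0},
  ],
)

```text
t: 16.1
tcp_pos: [0.6559, 0.1544, 0.0813]
tool_rot: [0.105, 0.994, -0.0, -0.0]
force: [-0.1, 1.1, -0.6]
finger_gap: 0.002
```

Emit:
servo_tool(
  increments=[
    {"hand": 1, "travel": [0, 0, 2], "yaw": 0},
    {"hand": 1, "travel": [0, 0, 1], "yaw": 0},
    {"hand": 1, "travel": [0, 0, 0], "yaw": 0},
  ],
)

```text
t: 16.4
tcp_pos: [0.6559, 0.1544, 0.0784]
tool_rot: [0.105, 0.994, -0.0, -0.0]
force: [1.4, 0.6, -0.5]
finger_gap: 0.001
```

Emit:
servo_tool(
  increments=[
    {"hand": 1, "travel": [0, 0, 2], "yaw": 0},
    {"hand": 1, "travel": [0, 0, 1], "yaw": 0},
    {"hand": 1, "travel": [0, 0, 0], "yaw": 0},
  ],
)

```text
t: 16.7
tcp_pos: [0.6558, 0.1544, 0.0753]
tool_rot: [0.105, 0.994, -0.0, -0.0]
force: [0.6, -0.3, -0.3]
finger_gap: -0.005
```

Emit:
servo_tool(
  increments=[
    {"hand": 1, "travel": [0, 0, 2], "yaw": 0},
    {"hand": 1, "travel": [0, 0, 1], "yaw": 0},
    {"hand": 1, "travel": [0, 0, 0], "yaw": 0},
  ],
)

```text
t: 17.0
tcp_pos: [0.6558, 0.1544, 0.0722]
tool_rot: [0.105, 0.994, -0.0, -0.0]
force: [-0.3, -1.6, -0.1]
finger_gap: -0.001
```

Emit:
servo_tool(
  increments=[
    {"hand": 1, "travel": [0, 0, 2], "yaw": 0},
    {"hand": 1, "travel": [0, 0, 1], "yaw": 0},
    {"hand": 1, "travel": [0, 0, 0], "yaw": 0},
  ],
)

```text
t: 17.3
tcp_pos: [0.6558, 0.1544, 0.0693]
tool_rot: [0.105, 0.994, -0.0, -0.0]
force: [-0.1, 0.0, 0.5]
finger_gap: 0.002
```

Emit:
servo_tool(
  increments=[
    {"hand": 1, "travel": [0, 0, 2], "yaw": 0},
    {"hand": 1, "travel": [0, 0, 0], "yaw": 0},
  ],
)

```text
t: 17.5
tcp_pos: [0.6558, 0.1544, 0.0672]
tool_rot: [0.105, 0.994, -0.0, -0.0]
force: [-0.1, 0.5, -0.0]
finger_gap: 0.001
```

Emit:
servo_tool(
  increments=[
    {"hand": 1, "travel": [0, 0, 2], "yaw": 0},
    {"hand": 1, "travel": [0, 0, 0], "yaw": 0},
  ],
)

```text
t: 17.7
tcp_pos: [0.6558, 0.1544, 0.0652]
tool_rot: [0.105, 0.994, -0.0, -0.0]
force: [0.0, 0.8, -0.2]
finger_gap: -0.0
```

Emit:
servo_tool(
  increments=[
    {"hand": 1, "travel": [0, 0, 1], "yaw": 0},
    {"hand": 1, "travel": [0, 0, 0], "yaw": 0},
  ],
)

```text
t: 17.9
tcp_pos: [0.6559, 0.1544, 0.0644]
tool_rot: [0.105, 0.994, -0.0, -0.0]
force: [-0.5, 0.4, 0.0]
finger_gap: 0.003
```

Emit:
servo_tool(
  increments=[
    {"hand": 1, "travel": [0, 0, 1.5], "yaw": 0},
    {"hand": 1, "travel": [0, 0, 0], "yaw": 0},
  ],
)

```text
t: 18.1
tcp_pos: [0.6563, 0.1544, 0.0636]
tool_rot: [0.105, 0.994, 0.0, 0.0]
force: [-0.3, -0.0, 3.2]
finger_gap: -0.002
```

```bash
python3 - <<'E'
from h import *
S=snap('side','s8')
a=cv2.resize(S['pixels'][180:260,130:210],(600,600),interpolation=cv2.INTER_CUBIC)
cv2.imwrite('pics/s8c.png',np.clip(a*1.7,0,255).astype(np.uint8))
E
python3 go.py .6568 .1541 .09 78
```

```text
t 18.1 tcp [0.6563 0.1544 0.0637] yawang 78.0 tilt 0.04 gap 0.004 (0.3mm) F [-1.4  0.3  4.3]
dyaw -0.0 | travel after yaw [ -0.6  -0.2 -26.3] | travel w/o yaw [ -0.6  -0.2 -26.3] q [ 0.07  0.77  1.41 -0.    0.96 -1.29]
```

View pics/s8c.png

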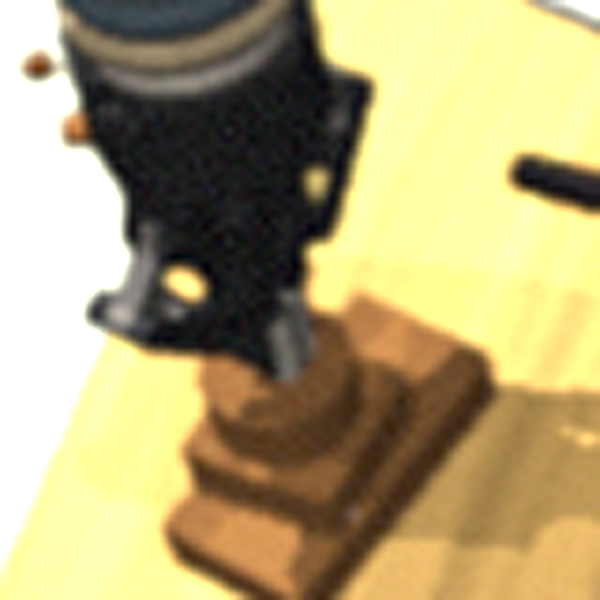

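Contact (3–4 N) came at TCP z = 0.0637 with the disc top at 0.084. So the real tips stand about 20 mm behind the reported TCP, and I'll carry that offset from here on.

Emit:
servo_tool(
  increments=[
    {"hand": 1, "travel": [0, 0, -10], "yaw": 0},
    {"hand": 0, "travel": [0, 0, -20], "yaw": 0},
    {"hand": 0, "travel": [-0.6, 0, 0], "yaw": 0},
    {"hand": 0, "travel": [0, 0, 0], "yaw": 0},
    {"hand": 0, "travel": [0, 0, 0], "yaw": 0},
    {"hand": 0, "travel": [0, 0, 0], "yaw": 0},
    {"hand": 0, "travel": [0, 0, 0], "yaw": 0},
    {"hand": 0, "travel": [0, 0, 10], "yaw": 0},
    {"hand": 0, "travel": [0, 0, 15], "yaw": 0},
    {"hand": 0, "travel": [0, 0, 13], "yaw": 0},
    {"hand": 0, "travel": [0, 0, 8], "yaw": 0},
    {"hand": 0, "travel": [0, 0, 5], "yaw": 0},
    {"hand": 0, "travel": [0, 0, 0], "yaw": 0},
  ],
)

```text
t: 19.45
tcp_pos: [0.6559, 0.1542, 0.0407]
tool_rot: [0.105, 0.994, -0.0, -0.001]
force: [0.2, -0.3, 0.4]
finger_gap: 1.002
```

```bash
python3 - <<'E'
from h import *
S=snap('side','s9')
a=cv2.resize(S['pixels'][180:260,130:210],(600,600),interpolation=cv2.INTER_CUBIC)
cv2.imwrite('pics/s9c.png',np.clip(a*1.7,0,255).astype(np.uint8))
E
python3 go.py .6568 .1541 .042 78
```

```text
t 19.5 tcp [0.6564 0.1543 0.0415] yawang 78.0 tilt 0.04 gap 1.001 (85.1mm) F [-0.1 -0.1 -0.5]
dyaw -0.0 | travel after yaw [-0.4 -0.1 -0.5] | travel w/o yaw [-0.4 -0.1 -0.5] q [ 0.07  0.8   1.42  0.    0.93 -1.3 ]
```

View pics/s9c.png

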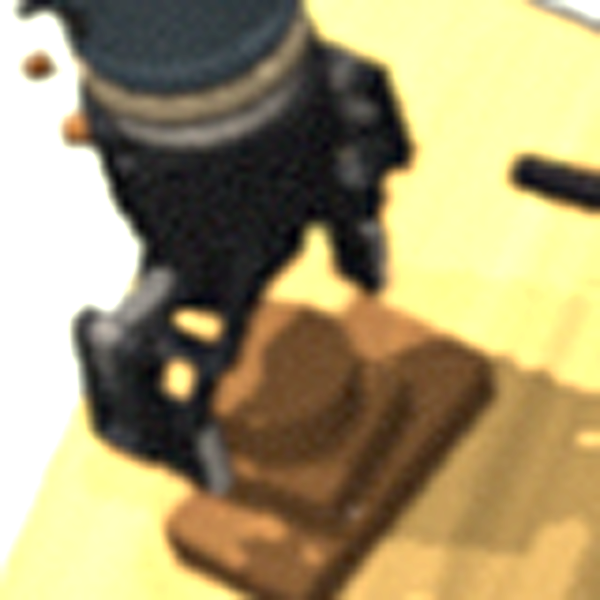

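The fingers now straddle the disc, so I'll close.

Emit:
servo_tool(
  increments=[
    {"hand": 0.15, "travel": [0, 0, 0], "yaw": 0},
    {"hand": 0.25, "travel": [0, 0, 0], "yaw": 0},
    {"hand": 0.3, "travel": [0, 0, 0], "yaw": 0},
    {"hand": 0.33, "travel": [0, 0, 0], "yaw": 0},
    {"hand": 0.36, "travel": [0, 0, 0], "yaw": 0},
    {"hand": 0.4, "travel": [0, 0, 0], "yaw": 0},
    {"hand": 1, "travel": [0, 0, 0], "yaw": 0},
    {"hand": 1, "travel": [0, 0, 0], "yaw": 0},
    {"hand": 1, "travel": [0, 0, 0], "yaw": 0},
    {"hand": 1, "travel": [0, 0, 0], "yaw": 0},
  ],
  newtons=40,
)

```text
t: 20.5
tcp_pos: [0.657, 0.1544, 0.0427]
tool_rot: [0.105, 0.994, 0.0, 0.001]
force: [0.1, 0.3, 5.0]
finger_gap: 0.62
```

```bash
python3 go.py .6565 .1545 .0625 78
```

```text
t 20.5 tcp [0.657  0.1544 0.0427] yawang 78.0 tilt 0.07 gap 0.620 (52.7mm) F [0.1 0.3 5. ]
dyaw -0.0 | travel after yaw [  0.6   0.  -19.8] | travel w/o yaw [  0.6   0.  -19.8] q [ 0.07  0.8   1.42  0.    0.93 -1.3 ]
```

Emit:
servo_tool(
  increments=[
    {"hand": 1, "travel": [0, 0, -2], "yaw": 0},
    {"hand": 1, "travel": [0, 0, -4], "yaw": 0},
    {"hand": 1, "travel": [0, 0, -8], "yaw": 0},
    {"hand": 1, "travel": [0, 0, -12], "yaw": 0},
    {"hand": 1, "travel": [0, 0, -18], "yaw": 0},
    {"hand": 1, "travel": [0, 0, -20], "yaw": 0},
    {"hand": 1, "travel": [0, 0, -20], "yaw": 0},
    {"hand": 1, "travel": [0, 0, -20], "yaw": 0},
    {"hand": 1, "travel": [0, 0, -12], "yaw": 0},
    {"hand": 1, "travel": [0, 0, -5], "yaw": 0},
    {"hand": 1, "travel": [0, 0, 0], "yaw": 0},
  ],
)

```text
t: 21.6
tcp_pos: [0.6569, 0.1543, 0.1639]
tool_rot: [0.105, 0.994, 0.0, 0.001]
force: [-0.2, -0.3, -1.0]
finger_gap: 0.617
```

```bash
python3 - <<'E'
from h import *
S=snap('side','s10')
a=cv2.resize(S['pixels'][140:260,110:230],(600,600),interpolation=cv2.INTER_CUBIC)
cv2.imwrite('pics/s10c.png',np.clip(a*1.5,0,255).astype(np.uint8))
E
python3 go.py .458 -.166 .16 78
```

```text
t 21.6 tcp [0.6563 0.1542 0.1628] yawang 78.0 tilt 0.03 gap 0.612 (52.0mm) F [-0.6 -0.6 -2.1]
dyaw -0.0 | travel after yaw [ 127.3 -354.4    2.8] | travel w/o yaw [ 127.1 -354.5    2.8] q [ 0.07  0.65  1.34  0.    1.15 -1.3 ]
```

View pics/s10c.png

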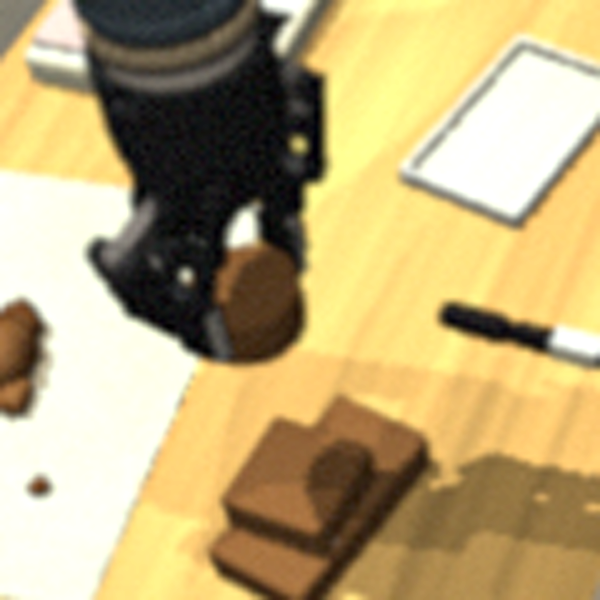

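Emit:
servo_tool(
  increments=[
    {"hand": 1, "travel": [3, -9, 0], "yaw": 0},
    {"hand": 1, "travel": [7, -18, 0], "yaw": 0},
    {"hand": 1, "travel": [9, -25, 0], "yaw": 0},
    {"hand": 1, "travel": [10, -28, 0], "yaw": 0},
    {"hand": 1, "travel": [10, -28, 0], "yaw": 0},
    {"hand": 1, "travel": [10, -28, 0], "yaw": 0},
    {"hand": 1, "travel": [10, -28, 0], "yaw": 0},
    {"hand": 1, "travel": [10, -28, 0], "yaw": 0},
    {"hand": 1, "travel": [10, -28, 0], "yaw": 0},
    {"hand": 1, "travel": [10, -28, 0], "yaw": 0},
    {"hand": 1, "travel": [10, -28, 0], "yaw": 0},
    {"hand": 1, "travel": [10, -26, 0], "yaw": 0},
    {"hand": 1, "travel": [8, -22, 0], "yaw": 0},
    {"hand": 1, "travel": [6, -17, 0], "yaw": 0},
    {"hand": 1, "travel": [3, -9, 0], "yaw": 0},
    {"hand": 1, "travel": [1, -4, 0], "yaw": 0},
    {"hand": 1, "travel": [0, 0, 0], "yaw": 0},
    {"hand": 1, "travel": [0, 0, 0], "yaw": 0},
  ],
)

```text
t: 23.45
tcp_pos: [0.4587, -0.1649, 0.1629]
tool_rot: [0.105, 0.995, 0.0, -0.0]
force: [-0.3, -0.0, -0.6]
finger_gap: 0.615
```

```bash
python3 go.py .458 -.166 .06 78
python3 - <<'E'
from h import *
S=snap('side','s11')
a=cv2.resize(S['pixels'][70:190,210:330],(600,600),interpolation=cv2.INTER_CUBIC)
cv2.imwrite('pics/s11c.png',np.clip(a*1.5,0,255).astype(np.uint8))
E
```

```text
t 23.4 tcp [ 0.4587 -0.1649  0.1629] yawang 78.0 tilt 0.02 gap 0.615 (52.3mm) F [-0.3 -0.  -0.6]
dyaw -0.0 | travel after yaw [  0.4  -1.2 102.9] | travel w/o yaw [  0.4  -1.2 102.9] q [-0.58  0.42  1.82  0.    0.9  -1.94]
```

View pics/s11c.png

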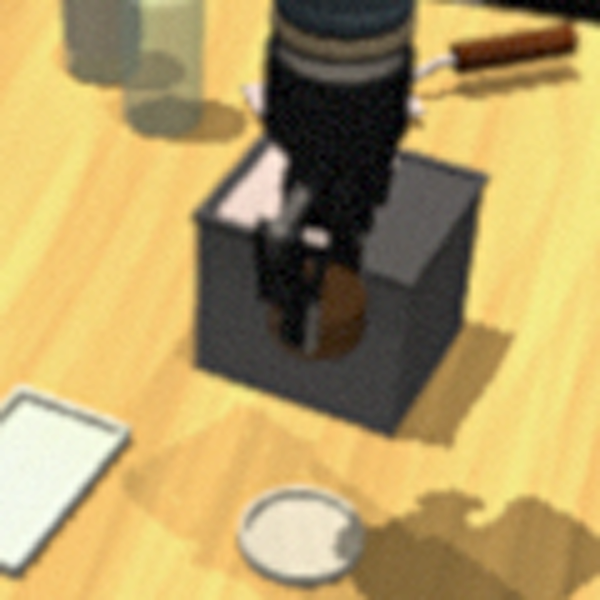

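Emit:
servo_tool(
  increments=[
    {"hand": 1, "travel": [0.4, -1.2, 10], "yaw": 0},
    {"hand": 1, "travel": [0, 0, 20], "yaw": 0},
    {"hand": 1, "travel": [0, 0, 25], "yaw": 0},
    {"hand": 1, "travel": [0, 0, 25], "yaw": 0},
    {"hand": 1, "travel": [0, 0, 25], "yaw": 0},
    {"hand": 1, "travel": [0, 0, 20], "yaw": 0},
    {"hand": 1, "travel": [0, 0, 15], "yaw": 0},
    {"hand": 1, "travel": [0, 0, 10], "yaw": 0},
    {"hand": 1, "travel": [0, 0, 8], "yaw": 0},
    {"hand": 1, "travel": [0, 0, 5], "yaw": 0},
    {"hand": 1, "travel": [0, 0, 0], "yaw": 0},
    {"hand": 1, "travel": [0, 0, 0], "yaw": 0},
  ],
)

```text
t: 24.7
tcp_pos: [0.4582, -0.1667, 0.0003]
tool_rot: [0.105, 0.994, -0.0, 0.0]
force: [-1.1, -0.7, -0.2]
finger_gap: 0.618
```

```bash
python3 go.py .458 -.166 -.008 78
```

```text
t 24.7 tcp [ 4.582e-01 -1.667e-01  3.000e-04] yawang 78.0 tilt 0.04 gap 0.618 (52.5mm) F [-1.1 -0.7 -0.2]
dyaw -0.0 | travel after yaw [0.3 0.6 8.3] | travel w/o yaw [0.3 0.6 8.3] q [-0.58  0.72  1.92 -0.    0.5  -1.94]
```

Emit:
servo_tool(
  increments=[
    {"hand": 1, "travel": [0, 0, 2], "yaw": 0},
    {"hand": 1, "travel": [0, 0, 2], "yaw": 0},
    {"hand": 1, "travel": [0, 0, 1], "yaw": 0},
    {"hand": 1, "travel": [0, 0, 1], "yaw": 0},
    {"hand": 1, "travel": [0, 0, 1], "yaw": 0},
    {"hand": 1, "travel": [0, 0, 0], "yaw": 0},
    {"hand": 1, "travel": [0, 0, 0], "yaw": 0},
  ],
)

```text
t: 25.4
tcp_pos: [0.4579, -0.1665, -0.007]
tool_rot: [0.105, 0.994, 0.0, -0.0]
force: [-0.1, -0.3, -1.2]
finger_gap: 0.619
```

Emit:
servo_tool(
  increments=[
    {"hand": 1, "travel": [0, 0, 1], "yaw": 0},
    {"hand": 1, "travel": [0, 0, 0], "yaw": 0},
  ],
)

```text
t: 25.6
tcp_pos: [0.4578, -0.1665, -0.0081]
tool_rot: [0.105, 0.994, 0.0, -0.0]
force: [-0.4, 0.0, -0.7]
finger_gap: 0.614
```

Emit:
servo_tool(
  increments=[
    {"hand": 1, "travel": [0, 0, 1], "yaw": 0},
    {"hand": 1, "travel": [0, 0, 0], "yaw": 0},
  ],
)

```text
t: 25.8
tcp_pos: [0.4579, -0.1666, -0.0084]
tool_rot: [0.105, 0.994, -0.0, 0.0]
force: [0.0, 0.1, 5.0]
finger_gap: 0.614
```

```bash
python3 - <<'E'
from h import *
S=snap('side','s12')
a=cv2.resize(S['pixels'][110:230,210:330],(600,600),interpolation=cv2.INTER_CUBIC)
cv2.imwrite('pics/s12c.png',np.clip(a*1.5,0,255).astype(np.uint8))
E
python3 go.py .458 -.166 -.008 78
```

```text
t 25.9 tcp [ 0.4579 -0.1666 -0.0084] yawang 78.0 tilt 0.02 gap 0.618 (52.5mm) F [0.3 0.9 4.8]
dyaw -0.0 | travel after yaw [ 0.   0.6 -0.4] | travel w/o yaw [ 0.   0.6 -0.4] q [-0.58  0.74  1.93 -0.    0.48 -1.94]
```

View pics/s12c.png

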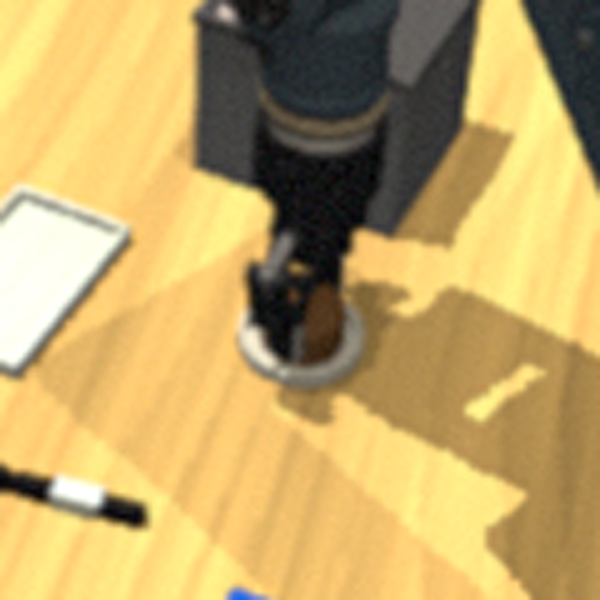

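Contact with the floor came at the predicted height (Fz +5 N at TCP −0.0084). Releasing slowly.

Emit:
servo_tool(
  increments=[
    {"hand": 0.36, "travel": [0, 0, 0], "yaw": 0},
    {"hand": 0.3, "travel": [0, 0, 0], "yaw": 0},
    {"hand": 0.25, "travel": [0, 0, 0], "yaw": 0},
    {"hand": 0.2, "travel": [0, 0, 0], "yaw": 0},
    {"hand": 0.1, "travel": [0, 0, 0], "yaw": 0},
    {"hand": 0, "travel": [0, 0, 0], "yaw": 0},
    {"hand": 0, "travel": [0, 0, 0], "yaw": 0},
    {"hand": 0, "travel": [0, 0, -10], "yaw": 0},
    {"hand": 0, "travel": [0, 0, -25], "yaw": 0},
    {"hand": 0, "travel": [0, 0, -40], "yaw": 0},
    {"hand": 0, "travel": [0, 0, -45], "yaw": 0},
    {"hand": 0, "travel": [0, 0, -40], "yaw": 0},
    {"hand": 0, "travel": [0, 0, -20], "yaw": 0},
    {"hand": 0, "travel": [0, 0, 0], "yaw": 0},
  ],
)

```text
t: 27.25
tcp_pos: [0.4598, -0.1676, 0.1749]
tool_rot: [0.105, 0.994, -0.002, 0.004]
force: [1.3, 0.1, -0.1]
finger_gap: 1.004
```

```bash
python3 - <<'E'
from h import *
S=snap('side','s13');T=snap('top','t13')
a=cv2.resize(S['pixels'][110:230,210:330],(600,600),interpolation=cv2.INTER_CUBIC)
cv2.imwrite('pics/s13c.png',np.clip(a*1.5,0,255).astype(np.uint8))
b=cv2.resize(T['pixels'][120:160,165:235],(700,400),interpolation=cv2.INTER_CUBIC)
for i in range(0,70,10):b[:,i*10]=b[:,i*10]*.7
for i in range(0,40,10):b[i*10]=b[i*10]*.7
cv2.imwrite('pics/t13c.png',np.clip(b*1.5,0,255).astype(np.uint8))
E
python3 go.py .653 .157 .15 85
```

```text
t 27.4 tcp [ 0.4577 -0.1664  0.1716] yawang 78.0 tilt 0.06 gap 0.998 (84.8mm) F [0.  0.1 0.2]
dyaw -7.0 | travel after yaw [-166.4  339.1   21.6] | travel w/o yaw [-123.6  357.    21.6] q [-0.58  0.4   1.82 -0.    0.92 -1.94]
```

View pics/s13c.png

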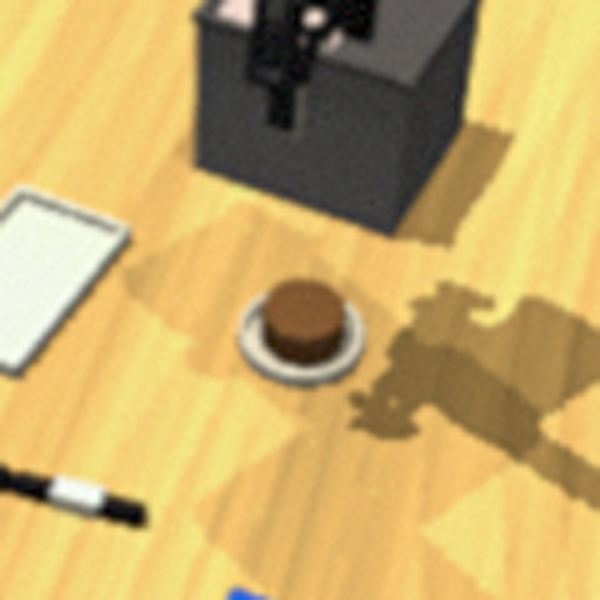

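View pics/t13c.png

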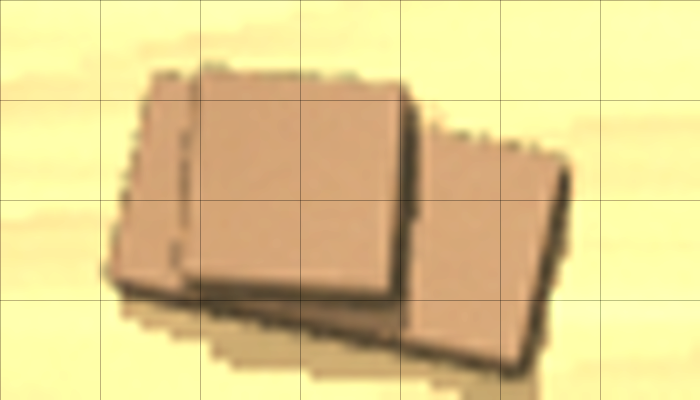

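The disc lies flat and centred in the round tray (crop (303,325)), and the tile is now clear.

```bash
python3 - <<'E'
from fit import *
c=lambda l:[(164.55+x/10,119.55+y/10) for x,y in l]
fit('tile',.03,.03,.056,c([(195,71),(184,282),(393,293),(404,84)]),None)
fit('brick',.031,.06,.028,c([(152,72),(108,282),(521,368),(568,155)]),None)
E
python3 go.py .655 .158 .15 85
```

```text
tile [0.6533 0.1552] yaw deg -3.97
[[-0.4, -0.2], [-0.6, 0.2], [0.4, 0.2], [0.5, -0.3]]
brick [0.6485 0.1464] yaw deg -12.73
[[-0.1, -0.2], [-0.4, 0.1], [0.3, 0.0], [0.1, 0.0]]
t 27.4 tcp [ 0.4577 -0.1664  0.1716] yawang 78.0 tilt 0.06 gap 0.998 (84.8mm) F [0.  0.1 0.2]
dyaw -7.0 | travel after yaw [-168.3  340.3   21.6] | travel w/o yaw [-125.4  358.4   21.6] q [-0.58  0.4   1.82 -0.    0.92 -1.94]
```

```bash
python3 go.py .6535 .1555 .15 86
```

```text
t 27.4 tcp [ 0.4577 -0.1664  0.1716] yawang 78.0 tilt 0.06 gap 0.998 (84.8mm) F [0.  0.1 0.2]
dyaw -8.0 | travel after yaw [-172.9  334.7   21.6] | travel w/o yaw [-124.4  355.6   21.6] q [-0.58  0.4   1.82 -0.    0.92 -1.94]
```

Emit:
servo_tool(
  increments=[
    {"hand": 0, "travel": [0, 0, 0], "yaw": -4},
    {"hand": 0, "travel": [0, 0, 0], "yaw": -4},
    {"hand": 0, "travel": [-7, 14, 0], "yaw": 0},
    {"hand": 0, "travel": [-14, 27, 0], "yaw": 0},
    {"hand": 0, "travel": [-17, 34, 0], "yaw": 0},
    {"hand": 0, "travel": [-17, 34, 0], "yaw": 0},
    {"hand": 0, "travel": [-17, 34, 0], "yaw": 0},
    {"hand": 0, "travel": [-17, 34, 0], "yaw": 0},
    {"hand": 0, "travel": [-17, 34, 0], "yaw": 0},
    {"hand": 0, "travel": [-17, 34, 0], "yaw": 0},
    {"hand": 0, "travel": [-17, 34, 0], "yaw": 0},
    {"hand": 0, "travel": [-16, 30, 0], "yaw": 0},
    {"hand": 0, "travel": [-10, 19, 0], "yaw": 0},
    {"hand": 0, "travel": [-3, 6, 0], "yaw": 0},
    {"hand": 0, "travel": [0, 0, 0], "yaw": 0},
    {"hand": 0, "travel": [0, 0, 0], "yaw": 0},
  ],
)

```text
t: 28.95
tcp_pos: [0.6487, 0.1537, 0.1698]
tool_rot: [0.036, 0.999, -0.0, -0.002]
force: [-0.3, -0.2, 0.1]
finger_gap: 0.999
```

```bash
python3 go.py .6535 .1555 .013 86
```

```text
t 28.9 tcp [0.6487 0.1537 0.1698] yawang 85.9 tilt 0.18 gap 0.999 (84.9mm) F [-0.3 -0.2  0.1]
dyaw -0.1 | travel after yaw [ -4.7   2.1 156.8] | travel w/o yaw [ -4.7   2.1 156.8] q [ 0.07  0.63  1.36 -0.    1.16 -1.43]
```

Emit:
servo_tool(
  increments=[
    {"hand": 0, "travel": [-4.5, 2, 12], "yaw": 0},
    {"hand": 0, "travel": [0, 0, 25], "yaw": 0},
    {"hand": 0, "travel": [0, 0, 30], "yaw": 0},
    {"hand": 0, "travel": [0, 0, 25], "yaw": 0},
    {"hand": 0, "travel": [0, 0, 15], "yaw": 0},
    {"hand": 0, "travel": [0, 0, 0], "yaw": 0},
    {"hand": 0, "travel": [0, 0, 0], "yaw": 0},
  ],
)

```text
t: 29.65
tcp_pos: [0.6551, 0.1559, 0.0642]
tool_rot: [0.036, 0.999, 0.0, 0.0]
force: [-0.4, 0.7, 1.1]
finger_gap: 1.0
```

```bash
python3 go.py .6535 .1555 .013 86
```

```text
t 29.6 tcp [0.6551 0.1559 0.0642] yawang 85.9 tilt 0.03 gap 1.000 (85.0mm) F [-0.4  0.7  1.1]
dyaw -0.1 | travel after yaw [ 1.5 -0.6 51.2] | travel w/o yaw [ 1.5 -0.6 51.2] q [ 0.07  0.76  1.41 -0.    0.96 -1.43]
```

Emit:
servo_tool(
  increments=[
    {"hand": 0, "travel": [1.5, -0.6, 10], "yaw": 0},
    {"hand": 0, "travel": [0, 0, 12], "yaw": 0},
    {"hand": 0, "travel": [0, 0, 12], "yaw": 0},
    {"hand": 0, "travel": [0, 0, 9], "yaw": 0},
    {"hand": 0, "travel": [0, 0, 5], "yaw": 0},
    {"hand": 0, "travel": [0, 0, 3], "yaw": 0},
    {"hand": 0, "travel": [0, 0, 0], "yaw": 0},
    {"hand": 0.15, "travel": [0, 0, 0], "yaw": 0},
    {"hand": 0.22, "travel": [0, 0, 0], "yaw": 0},
    {"hand": 0.25, "travel": [0, 0, 0], "yaw": 0},
    {"hand": 0.28, "travel": [0, 0, 0], "yaw": 0},
    {"hand": 0.31, "travel": [0, 0, 0], "yaw": 0},
    {"hand": 0.35, "travel": [0, 0, 0], "yaw": 0},
    {"hand": 1, "travel": [0, 0, 0], "yaw": 0},
    {"hand": 1, "travel": [0, 0, 0], "yaw": 0},
    {"hand": 1, "travel": [0, 0, 0], "yaw": 0},
    {"hand": 1, "travel": [0, 0, 0], "yaw": 0},
  ],
  newtons=40,
)

```text
t: 31.35
tcp_pos: [0.6535, 0.1557, 0.0138]
tool_rot: [0.035, 0.999, -0.0, 0.001]
force: [-0.6, -0.8, 6.0]
finger_gap: 0.69
```

```bash
python3 go.py .6535 .1555 .013 86
```

```text
t 31.4 tcp [0.6535 0.1557 0.0138] yawang 86.0 tilt 0.06 gap 0.690 (58.7mm) F [-0.6 -0.8  6. ]
dyaw -0.0 | travel after yaw [ 0.  -0.2  0.8] | travel w/o yaw [ 0.  -0.2  0.8] q [ 0.07  0.83  1.43 -0.    0.87 -1.43]
```

Emit:
servo_tool(
  increments=[
    {"hand": 1, "travel": [0, 0, -2], "yaw": 0},
    {"hand": 1, "travel": [0, 0, -4], "yaw": 0},
    {"hand": 1, "travel": [0, 0, -8], "yaw": 0},
    {"hand": 1, "travel": [0, 0, -12], "yaw": 0},
    {"hand": 1, "travel": [0, 0, -18], "yaw": 0},
    {"hand": 1, "travel": [0, 0, -18], "yaw": 0},
    {"hand": 1, "travel": [0, 0, -18], "yaw": 0},
    {"hand": 1, "travel": [0, 0, -12], "yaw": 0},
    {"hand": 1, "travel": [0, 0, -5], "yaw": 0},
    {"hand": 1, "travel": [0, 0, 0], "yaw": 0},
    {"hand": 1, "travel": [0, 0, 0], "yaw": 0},
  ],
)

```text
t: 32.45
tcp_pos: [0.6525, 0.1559, 0.1094]
tool_rot: [0.035, 0.999, -0.0, -0.001]
force: [0.0, -0.5, -2.0]
finger_gap: 0.693
```

```bash
python3 - <<'E'
from h import *
S=snap('side','s14');
a=cv2.resize(S['pixels'][140:280,120:260],(600,600),interpolation=cv2.INTER_CUBIC)
cv2.imwrite('pics/s14c.png',np.clip(a*1.5,0,255).astype(np.uint8))
E
python3 go.py .4475 .154 .11 91.5
```

```text
t 32.5 tcp [0.6523 0.1558 0.109 ] yawang 86.0 tilt 0.11 gap 0.692 (58.8mm) F [ 0.2 -0.2 -1.2]
dyaw -5.5 | travel after yaw [204.8   3.5  -1. ] | travel w/o yaw [204.2 -16.3  -1. ] q [ 0.07  0.71  1.39  0.    1.05 -1.43]
```

View pics/s14c.png

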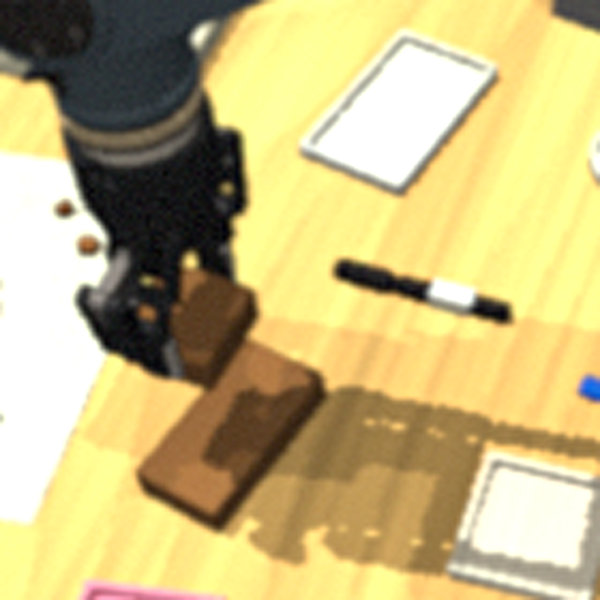

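Emit:
servo_tool(
  increments=[
    {"hand": 1, "travel": [0, 0, 0], "yaw": -2.5},
    {"hand": 1, "travel": [0, 0, 0], "yaw": -3},
    {"hand": 1, "travel": [8, 0, 0], "yaw": 0},
    {"hand": 1, "travel": [16, 0, 0], "yaw": 0},
    {"hand": 1, "travel": [24, 0, 0], "yaw": 0},
    {"hand": 1, "travel": [26, 0.5, 0], "yaw": 0},
    {"hand": 1, "travel": [26, 1, 0], "yaw": 0},
    {"hand": 1, "travel": [26, 1, 0], "yaw": 0},
    {"hand": 1, "travel": [26, 0.5, 0], "yaw": 0},
    {"hand": 1, "travel": [24, 0.5, 0], "yaw": 0},
    {"hand": 1, "travel": [16, 0, 0], "yaw": 0},
    {"hand": 1, "travel": [9, 0, 0], "yaw": 0},
    {"hand": 1, "travel": [4, 0, 0], "yaw": 0},
    {"hand": 1, "travel": [0, 0, 0], "yaw": 0},
    {"hand": 1, "travel": [0, 0, 0], "yaw": 0},
  ],
)

```text
t: 34.0
tcp_pos: [0.4494, 0.1542, 0.1101]
tool_rot: [-0.013, 1.0, 0.0, 0.001]
force: [0.3, 0.4, -2.4]
finger_gap: 0.687
```

```bash
python3 - <<'E'
from h import *
S=snap('side','s15');
E
python3 go.py .4475 .154 -.009 91.5
```

```text
t 34.0 tcp [0.4494 0.1542 0.1101] yawang 91.4 tilt 0.09 gap 0.693 (58.9mm) F [ 0.1  0.4 -1.6]
dyaw -0.1 | travel after yaw [ 1.900e+00 -1.000e-01  1.191e+02] | travel w/o yaw [ 1.900e+00 -1.000e-01  1.191e+02] q [ 0.09  0.49  1.9   0.    0.75 -1.5 ]
```

View pics/s15.png

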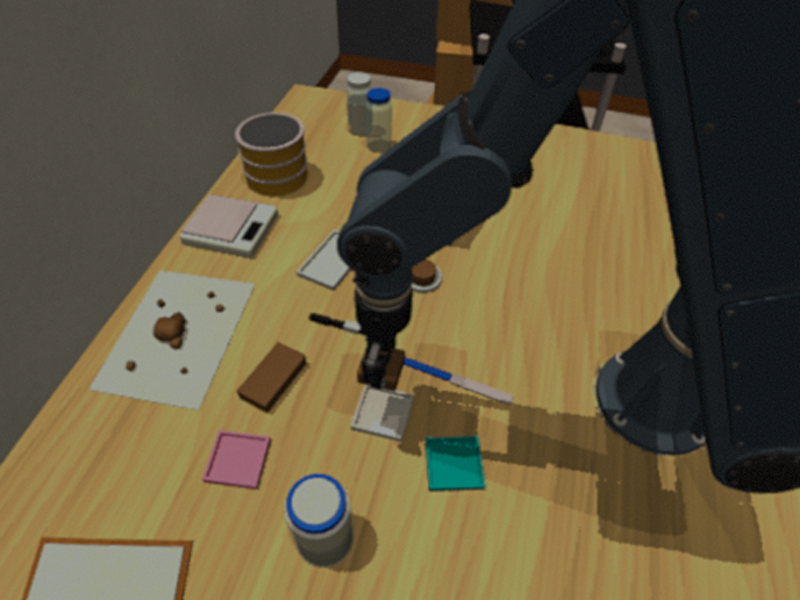

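The tile is held over the square tray and everything is clear of the jar. Descending.

Emit:
servo_tool(
  increments=[
    {"hand": 1, "travel": [1.5, 0, 8], "yaw": 0},
    {"hand": 1, "travel": [0, 0, 16], "yaw": 0},
    {"hand": 1, "travel": [0, 0, 20], "yaw": 0},
    {"hand": 1, "travel": [0, 0, 20], "yaw": 0},
    {"hand": 1, "travel": [0, 0, 18], "yaw": 0},
    {"hand": 1, "travel": [0, 0, 12], "yaw": 0},
    {"hand": 1, "travel": [0, 0, 8], "yaw": 0},
    {"hand": 1, "travel": [0, 0, 6], "yaw": 0},
    {"hand": 1, "travel": [0, 0, 3], "yaw": 0},
    {"hand": 1, "travel": [0, 0, 0], "yaw": 0},
    {"hand": 1, "travel": [0, 0, 0], "yaw": 0},
  ],
)

```text
t: 35.15
tcp_pos: [0.4469, 0.1542, -0.0006]
tool_rot: [-0.013, 1.0, 0.0, 0.0]
force: [-0.3, 0.5, -2.2]
finger_gap: 0.69
```

```bash
python3 go.py .4475 .154 -.009 91.5
```

```text
t 35.1 tcp [ 0.4469  0.1542 -0.0006] yawang 91.5 tilt 0.06 gap 0.690 (58.7mm) F [-0.3  0.5 -2.2]
dyaw -0.0 | travel after yaw [-0.6 -0.2  8.4] | travel w/o yaw [-0.6 -0.2  8.4] q [ 0.1   0.72  1.96 -0.    0.46 -1.5 ]
```

Emit:
servo_tool(
  increments=[
    {"hand": 1, "travel": [0, 0, 2], "yaw": 0},
    {"hand": 1, "travel": [0, 0, 2], "yaw": 0},
    {"hand": 1, "travel": [0, 0, 2], "yaw": 0},
    {"hand": 1, "travel": [0, 0, 1], "yaw": 0},
    {"hand": 1, "travel": [0, 0, 0.5], "yaw": 0},
    {"hand": 1, "travel": [0, 0, 0], "yaw": 0},
    {"hand": 1, "travel": [0, 0, 0], "yaw": 0},
  ],
)

```text
t: 35.85
tcp_pos: [0.4466, 0.1542, -0.0085]
tool_rot: [-0.013, 1.0, 0.0, -0.0]
force: [0.3, -0.6, -2.0]
finger_gap: 0.69
```

Emit:
servo_tool(
  increments=[
    {"hand": 1, "travel": [0, 0, 1], "yaw": 0},
    {"hand": 1, "travel": [0, 0, 0.5], "yaw": 0},
    {"hand": 1, "travel": [0, 0, 0], "yaw": 0},
  ],
)

```text
t: 36.15
tcp_pos: [0.4467, 0.1542, -0.0092]
tool_rot: [-0.013, 1.0, 0.0, 0.0]
force: [-1.1, -0.3, 5.1]
finger_gap: 0.693
```

Emit:
servo_tool(
  increments=[
    {"hand": 0.3, "travel": [0, 0, 0], "yaw": 0},
    {"hand": 0.25, "travel": [0, 0, 0], "yaw": 0},
    {"hand": 0.2, "travel": [0, 0, 0], "yaw": 0},
    {"hand": 0.15, "travel": [0, 0, 0], "yaw": 0},
    {"hand": 0.08, "travel": [0, 0, 0], "yaw": 0},
    {"hand": 0, "travel": [0, 0, 0], "yaw": 0},
    {"hand": 0, "travel": [0, 0, 0], "yaw": 0},
    {"hand": 0, "travel": [0, 0, -10], "yaw": 0},
    {"hand": 0, "travel": [0, 0, -25], "yaw": 0},
    {"hand": 0, "travel": [0, 0, -35], "yaw": 0},
    {"hand": 0, "travel": [0, 0, -30], "yaw": 0},
    {"hand": 0, "travel": [0, 0, -15], "yaw": 0},
    {"hand": 0, "travel": [0, 0, 0], "yaw": 0},
  ],
)

```text
t: 37.45
tcp_pos: [0.4482, 0.1544, 0.1077]
tool_rot: [-0.013, 1.0, 0.0, 0.003]
force: [0.6, 0.0, -0.2]
finger_gap: 1.0
```

```bash
python3 - <<'E'
from h import *
S=snap('side','s16');T=snap('top','t16')
a=cv2.resize(S['pixels'][190:310,170:310],(700,600),interpolation=cv2.INTER_CUBIC)
cv2.imwrite('pics/s16c.png',np.clip(a*1.5,0,255).astype(np.uint8))
E
python3 go.py .6485 .1464 .1 -12.7
```

```text
t 37.5 tcp [0.4464 0.1541 0.1054] yawang 91.5 tilt 0.04 gap 0.997 (84.8mm) F [-0.1  0.2 -0.7]
dyaw 104.2 | travel after yaw [ 36.9 198.8   5.4] | travel w/o yaw [-201.8  -12.9    5.4] q [ 0.1   0.5   1.91 -0.    0.73 -1.5 ]
```

View pics/s16c.png

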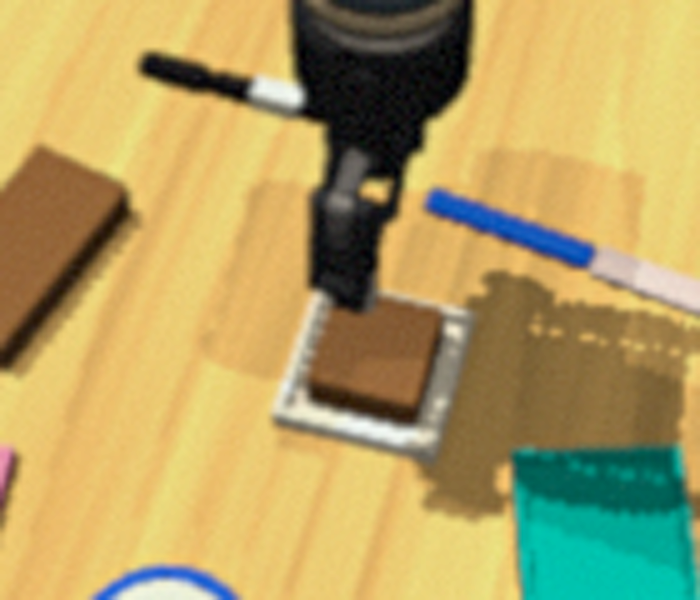

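View pics/t16.png

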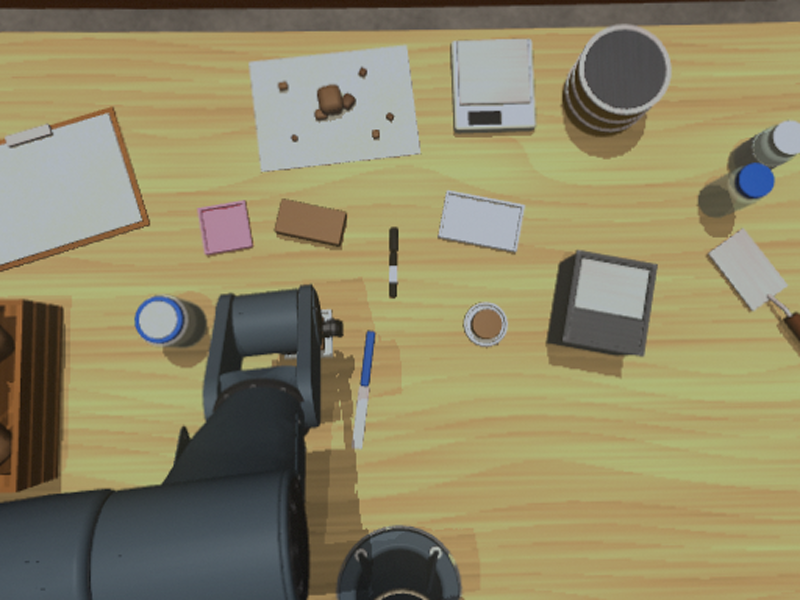

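The tile sits flat in the square tray and the brick is now alone. Moving over it and turning.

Emit:
servo_tool(
  increments=[
    {"hand": 0, "travel": [-8, 0, 0], "yaw": 0},
    {"hand": 0, "travel": [-20, -1, 0], "yaw": 0},
    {"hand": 0, "travel": [-30, -2, 0], "yaw": 0},
    {"hand": 0, "travel": [-35, -2, 0], "yaw": 0},
    {"hand": 0, "travel": [-35, -2, 0], "yaw": 0},
    {"hand": 0, "travel": [-35, -3, 0], "yaw": 0},
    {"hand": 0, "travel": [-25, -2, 0], "yaw": 0},
    {"hand": 0, "travel": [-13, -1, 0], "yaw": 0},
    {"hand": 0, "travel": [0, 0, 0], "yaw": 4},
    {"hand": 0, "travel": [0, 0, 0], "yaw": 8},
    {"hand": 0, "travel": [0, 0, 0], "yaw": 8},
    {"hand": 0, "travel": [0, 0, 0], "yaw": 8},
    {"hand": 0, "travel": [0, 0, 0], "yaw": 8},
    {"hand": 0, "travel": [0, 0, 0], "yaw": 8},
    {"hand": 0, "travel": [0, 0, 0], "yaw": 8},
    {"hand": 0, "travel": [0, 0, 0], "yaw": 8},
    {"hand": 0, "travel": [0, 0, 0], "yaw": 8},
    {"hand": 0, "travel": [0, 0, 0], "yaw": 8},
    {"hand": 0, "travel": [0, 0, 0], "yaw": 8},
  ],
)

```text
t: 39.45
tcp_pos: [0.6474, 0.1461, 0.1028]
tool_rot: [0.662, 0.75, -0.001, -0.001]
force: [-0.2, 0.2, 1.0]
finger_gap: 0.998
```

Emit:
servo_tool(
  increments=[
    {"hand": 0, "travel": [0, 0, 0], "yaw": 8},
    {"hand": 0, "travel": [0, 0, 0], "yaw": 8},
    {"hand": 0, "travel": [0, 0, 0], "yaw": 4},
    {"hand": 0, "travel": [0, 0, 0], "yaw": 0},
    {"hand": 0, "travel": [0, 0, 0], "yaw": 0},
  ],
)

```text
t: 39.95
tcp_pos: [0.6475, 0.1461, 0.1036]
tool_rot: [0.78, 0.626, -0.001, -0.001]
force: [-0.5, 0.7, 0.2]
finger_gap: 1.001
```

```bash
python3 - <<'E'
from h import *
T=load('t16');hsv=cv2.cvtColor(T['pixels'],cv2.COLOR_BGR2HSV)
c=T['pixels'][115:165,165:230];c=np.clip(cv2.resize(c,None,fx=10,fy=10,interpolation=cv2.INTER_CUBIC)*1.5,0,255).astype(np.uint8);cv2.imwrite('pics/t16c.png',c)
E
python3 go.py .6485 .1464 -.015 -12.7
```

```text
t 40.0 tcp [0.6475 0.1461 0.1036] yawang -12.5 tilt 0.12 gap 1.001 (85.1mm) F [-0.5  0.7  0.2]
dyaw 0.2 | travel after yaw [  0.5   0.9 118.6] | travel w/o yaw [  0.5   0.9 118.6] q [ 0.05  0.7   1.42 -0.    1.02  0.27]
```

View pics/t16c.png

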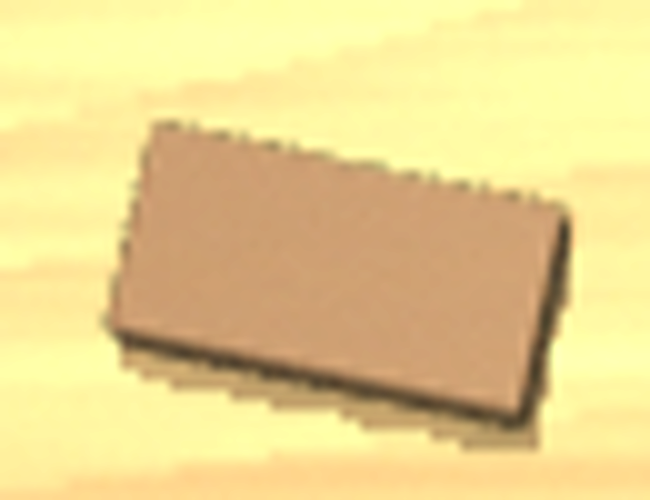

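Emit:
servo_tool(
  increments=[
    {"hand": 0, "travel": [0.5, 0.9, 12], "yaw": 0},
    {"hand": 0, "travel": [0, 0, 22], "yaw": 0},
    {"hand": 0, "travel": [0, 0, 25], "yaw": 0},
    {"hand": 0, "travel": [0, 0, 15], "yaw": 0},
    {"hand": 0, "travel": [0, 0, 6], "yaw": 0},
    {"hand": 0, "travel": [0, 0, 0], "yaw": 0},
    {"hand": 0, "travel": [0, 0, 0], "yaw": 0},
  ],
)

```text
t: 40.65
tcp_pos: [0.6496, 0.1466, 0.0256]
tool_rot: [0.78, 0.626, 0.001, 0.0]
force: [-0.6, -0.5, 0.3]
finger_gap: 0.999
```

```bash
python3 - <<'E'
from h import *
S=snap('side','s17')
a=cv2.resize(S['pixels'][180:280,130:230],(600,600),interpolation=cv2.INTER_CUBIC)
cv2.imwrite('pics/s17c.png',np.clip(a*1.5,0,255).astype(np.uint8))
E
python3 go.py .6485 .1464 -.015 -12.7
```

```text
t 40.7 tcp [0.6498 0.1467 0.026 ] yawang -12.5 tilt 0.12 gap 0.999 (84.9mm) F [-0.1  0.2 -0.1]
dyaw 0.2 | travel after yaw [-0.5 -1.2 41. ] | travel w/o yaw [-0.5 -1.2 41. ] q [ 0.05  0.81  1.45 -0.    0.88  0.27]
```

View pics/s17c.png

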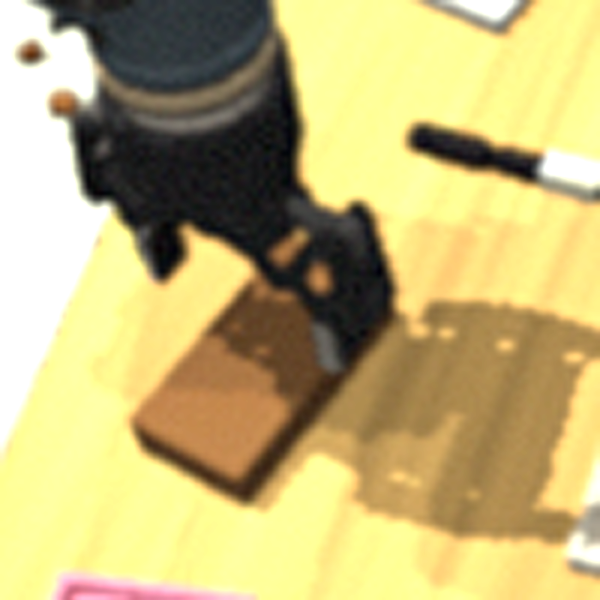

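The fingers straddle the brick's width, so I'll go down and grip.

Emit:
servo_tool(
  increments=[
    {"hand": 0, "travel": [-0.5, -1, 8], "yaw": 0},
    {"hand": 0, "travel": [0, 0, 10], "yaw": 0},
    {"hand": 0, "travel": [0, 0, 10], "yaw": 0},
    {"hand": 0, "travel": [0, 0, 7], "yaw": 0},
    {"hand": 0, "travel": [0, 0, 4], "yaw": 0},
    {"hand": 0, "travel": [0, 0, 2], "yaw": 0},
    {"hand": 0, "travel": [0, 0, 0], "yaw": 0},
    {"hand": 0.15, "travel": [0, 0, 0], "yaw": 0},
    {"hand": 0.2, "travel": [0, 0, 0], "yaw": 0},
    {"hand": 0.23, "travel": [0, 0, 0], "yaw": 0},
    {"hand": 0.26, "travel": [0, 0, 0], "yaw": 0},
    {"hand": 0.3, "travel": [0, 0, 0], "yaw": 0},
    {"hand": 0.35, "travel": [0, 0, 0], "yaw": 0},
    {"hand": 1, "travel": [0, 0, 0], "yaw": 0},
    {"hand": 1, "travel": [0, 0, 0], "yaw": 0},
    {"hand": 1, "travel": [0, 0, 0], "yaw": 0},
    {"hand": 1, "travel": [0, 0, 0], "yaw": 0},
  ],
  newtons=70,
)

```text
t: 42.4
tcp_pos: [0.6499, 0.1462, -0.0144]
tool_rot: [0.78, 0.626, 0.002, 0.001]
force: [2.3, -1.2, 5.8]
finger_gap: 0.709
```

```bash
python3 go.py .6485 .1464 -.015 -12.7
```

```text
t 42.4 tcp [ 0.6499  0.1462 -0.0144] yawang -12.5 tilt 0.26 gap 0.709 (60.2mm) F [ 2.3 -1.2  5.8]
dyaw 0.2 | travel after yaw [-0.1 -1.4  0.6] | travel w/o yaw [-0.1 -1.4  0.6] q [ 0.05  0.87  1.46 -0.    0.81  0.27]
```

Emit:
servo_tool(
  increments=[
    {"hand": 1, "travel": [0, 0, -2], "yaw": 0},
    {"hand": 1, "travel": [0, 0, -4], "yaw": 0},
    {"hand": 1, "travel": [0, 0, -8], "yaw": 0},
    {"hand": 1, "travel": [0, 0, -12], "yaw": 0},
    {"hand": 1, "travel": [0, 0, -16], "yaw": 0},
    {"hand": 1, "travel": [0, 0, -16], "yaw": 0},
    {"hand": 1, "travel": [0, 0, -12], "yaw": 0},
    {"hand": 1, "travel": [0, 0, -6], "yaw": 0},
    {"hand": 1, "travel": [0, 0, -2], "yaw": 0},
    {"hand": 1, "travel": [0, 0, 0], "yaw": 0},
    {"hand": 1, "travel": [0, 0, 0], "yaw": 0},
  ],
)

```text
t: 43.5
tcp_pos: [0.6471, 0.1462, 0.0613]
tool_rot: [0.78, 0.626, -0.001, -0.0]
force: [-0.1, 0.8, -4.1]
finger_gap: 0.713
```

```bash
python3 - <<'E'
from h import *
S=snap('side','s18')
a=cv2.resize(S['pixels'][140:260,120:240],(600,600),interpolation=cv2.INTER_CUBIC)
cv2.imwrite('pics/s18c.png',np.clip(a*1.5,0,255).astype(np.uint8))
E
python3 go.py .6485 -.1635 .06 -12.2
```

```text
t 43.5 tcp [0.647  0.1462 0.0612] yawang -12.5 tilt 0.10 gap 0.705 (59.9mm) F [-0.8 -0.3 -3. ]
dyaw -0.3 | travel after yaw [-302.4   66.9    1.2] | travel w/o yaw [-302.    68.7    1.2] q [0.05 0.76 1.44 0.   0.94 0.27]
```

View pics/s18c.png

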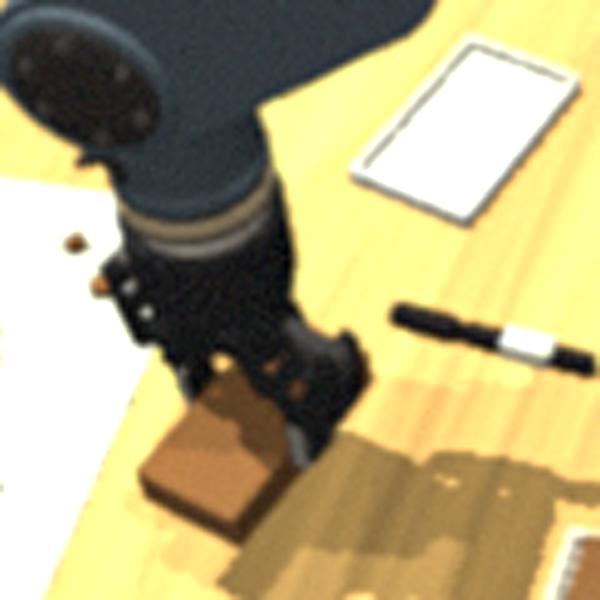

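Emit:
servo_tool(
  increments=[
    {"hand": 1, "travel": [-8, 2, 0], "yaw": -0.3},
    {"hand": 1, "travel": [-18, 4, 0], "yaw": 0},
    {"hand": 1, "travel": [-26, 6, 0], "yaw": 0},
    {"hand": 1, "travel": [-28, 6, 0], "yaw": 0},
    {"hand": 1, "travel": [-28, 6, 0], "yaw": 0},
    {"hand": 1, "travel": [-28, 6, 0], "yaw": 0},
    {"hand": 1, "travel": [-28, 6, 0], "yaw": 0},
    {"hand": 1, "travel": [-28, 6, 0], "yaw": 0},
    {"hand": 1, "travel": [-28, 6, 0], "yaw": 0},
    {"hand": 1, "travel": [-26, 6, 0], "yaw": 0},
    {"hand": 1, "travel": [-24, 5, 0], "yaw": 0},
    {"hand": 1, "travel": [-18, 4, 0], "yaw": 0},
    {"hand": 1, "travel": [-10, 3, 0], "yaw": 0},
    {"hand": 1, "travel": [-4, 1, 0], "yaw": 0},
    {"hand": 1, "travel": [0, 0, 0], "yaw": 0},
    {"hand": 1, "travel": [0, 0, 0], "yaw": 0},
  ],
)

```text
t: 45.15
tcp_pos: [0.6489, -0.1619, 0.0619]
tool_rot: [0.778, 0.628, -0.0, -0.001]
force: [-0.6, -0.3, -3.5]
finger_gap: 0.708
```

```bash
python3 - <<'E'
from h import *
S=snap('side','s19');T=snap('top','t19')
a=cv2.resize(S['pixels'][80:200,150:270],(600,600),interpolation=cv2.INTER_CUBIC)
cv2.imwrite('pics/s19c.png',np.clip(a*1.5,0,255).astype(np.uint8))
E
python3 go.py .6485 -.164 -.0094 -12.2
```

```text
t 45.2 tcp [ 0.649  -0.1617  0.062 ] yawang -12.2 tilt 0.04 gap 0.709 (60.2mm) F [ 0.2 -0.  -3. ]
dyaw 0.0 | travel after yaw [-2.4 -0.  71.4] | travel w/o yaw [-2.4 -0.  71.4] q [-0.41  0.76  1.43  0.    0.95 -0.2 ]
```

View pics/s19c.png

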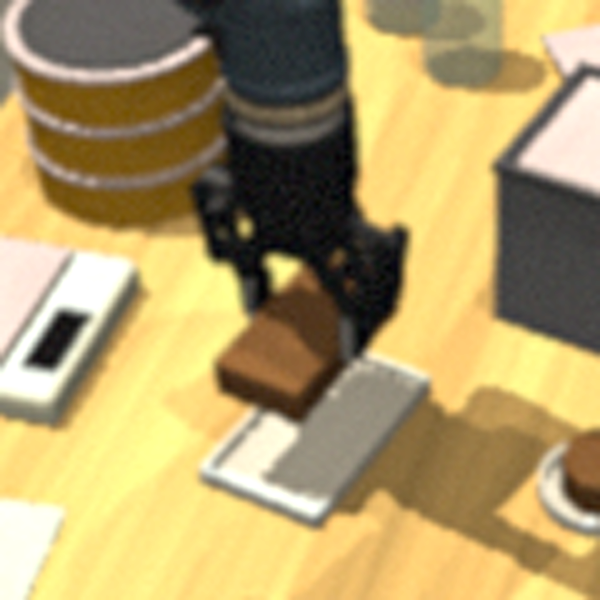

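The brick is aligned with the oblong tray. Lowering.

Emit:
servo_tool(
  increments=[
    {"hand": 1, "travel": [-2.4, 0, 6], "yaw": 0},
    {"hand": 1, "travel": [0, 0, 12], "yaw": 0},
    {"hand": 1, "travel": [0, 0, 14], "yaw": 0},
    {"hand": 1, "travel": [0, 0, 12], "yaw": 0},
    {"hand": 1, "travel": [0, 0, 8], "yaw": 0},
    {"hand": 1, "travel": [0, 0, 6], "yaw": 0},
    {"hand": 1, "travel": [0, 0, 4], "yaw": 0},
    {"hand": 1, "travel": [0, 0, 0], "yaw": 0},
    {"hand": 1, "travel": [0, 0, 0], "yaw": 0},
  ],
)

```text
t: 46.15
tcp_pos: [0.649, -0.1656, 0.0003]
tool_rot: [0.778, 0.628, 0.0, 0.0]
force: [0.8, -0.8, -3.8]
finger_gap: 0.705
```

```bash
python3 - <<'E'
from h import *
S=snap('side','s20')
a=cv2.resize(S['pixels'][80:200,150:270],(600,600),interpolation=cv2.INTER_CUBIC)
cv2.imwrite('pics/s20c.png',np.clip(a*1.5,0,255).astype(np.uint8))
E
python3 go.py .6485 -.164 -.0094 -12.2
```

```text
t 46.2 tcp [ 6.491e-01 -1.656e-01  6.000e-04] yawang -12.2 tilt 0.07 gap 0.707 (60.1mm) F [-0.7  0.6 -2.8]
dyaw -0.0 | travel after yaw [ 1.4 -0.9 10. ] | travel w/o yaw [ 1.4 -0.9 10. ] q [-0.42  0.85  1.44 -0.    0.85 -0.2 ]
```

View pics/s20c.png

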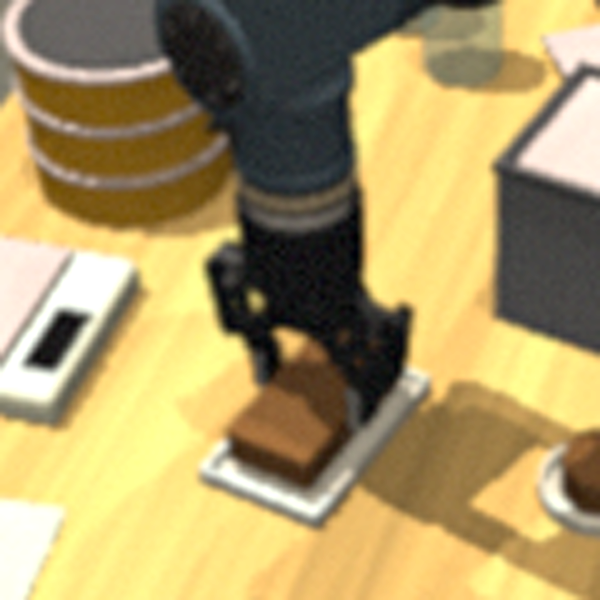

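Emit:
servo_tool(
  increments=[
    {"hand": 1, "travel": [1, -0.8, 2], "yaw": 0},
    {"hand": 1, "travel": [0, 0, 2], "yaw": 0},
    {"hand": 1, "travel": [0, 0, 2], "yaw": 0},
    {"hand": 1, "travel": [0, 0, 2], "yaw": 0},
    {"hand": 1, "travel": [0, 0, 1], "yaw": 0},
    {"hand": 1, "travel": [0, 0, 0], "yaw": 0},
    {"hand": 1, "travel": [0, 0, 0], "yaw": 0},
  ],
)

```text
t: 46.9
tcp_pos: [0.6481, -0.1643, -0.009]
tool_rot: [0.778, 0.628, 0.0, 0.0]
force: [-0.2, 0.2, -4.9]
finger_gap: 0.71
```

Emit:
servo_tool(
  increments=[
    {"hand": 1, "travel": [0, 0, 1], "yaw": 0},
    {"hand": 1, "travel": [0, 0, 0.5], "yaw": 0},
    {"hand": 1, "travel": [0, 0, 0], "yaw": 0},
  ],
)

```text
t: 47.2
tcp_pos: [0.6482, -0.1643, -0.0093]
tool_rot: [0.778, 0.628, 0.0, 0.0]
force: [-2.7, 1.7, 5.7]
finger_gap: 0.706
```

Contact with the tray floor came where predicted. Releasing and retreating.

Emit:
servo_tool(
  increments=[
    {"hand": 0.28, "travel": [0, 0, 0], "yaw": 0},
    {"hand": 0.23, "travel": [0, 0, 0], "yaw": 0},
    {"hand": 0.18, "travel": [0, 0, 0], "yaw": 0},
    {"hand": 0.12, "travel": [0, 0, 0], "yaw": 0},
    {"hand": 0.05, "travel": [0, 0, 0], "yaw": 0},
    {"hand": 0, "travel": [0, 0, 0], "yaw": 0},
    {"hand": 0, "travel": [0, 0, 0], "yaw": 0},
    {"hand": 0, "travel": [0, 0, -10], "yaw": 0},
    {"hand": 0, "travel": [0, 0, -25], "yaw": 0},
    {"hand": 0, "travel": [0, 0, -40], "yaw": 0},
    {"hand": 0, "travel": [0, 0, -45], "yaw": 0},
    {"hand": 0, "travel": [0, 0, -45], "yaw": 0},
    {"hand": 0, "travel": [-20, 0, -35], "yaw": 0},
    {"hand": 0, "travel": [30, 0, -20], "yaw": 0},
    {"hand": 0, "travel": [40, 0, 0], "yaw": 0},
    {"hand": 0, "travel": [40, 0, 0], "yaw": 0},
    {"hand": 0, "travel": [40, 0, 0], "yaw": 0},
    {"hand": 0, "travel": [30, 0, 0], "yaw": 0},
    {"hand": 0, "travel": [10, 0, 0], "yaw": 0},
    {"hand": 0, "travel": [0, 0, 0], "yaw": 0},
  ],
)

```text
t: 49.2
tcp_pos: [0.6841, 0.0033, 0.2101]
tool_rot: [0.778, 0.629, 0.0, 0.0]
force: [-0.4, -1.6, 0.0]
finger_gap: 0.999
```

```bash
python3 - <<'E'
from h import *
S=snap('side','s21');T=snap('top','t21')
E
python3 go.py .6485 -.164 -.0094 -12.2
```

```text
t 49.3 tcp [0.684  0.0008 0.2098] yawang -12.3 tilt 0.06 gap 1.000 (85.0mm) F [ 0.5 -0.9 -0.3]
dyaw -0.1 | travel after yaw [-1.686e+02  2.000e-01  2.192e+02] | travel w/o yaw [-168.6    0.3  219.2] q [-0.16  0.61  1.27 -0.    1.26  0.05]
```

View pics/s21.png

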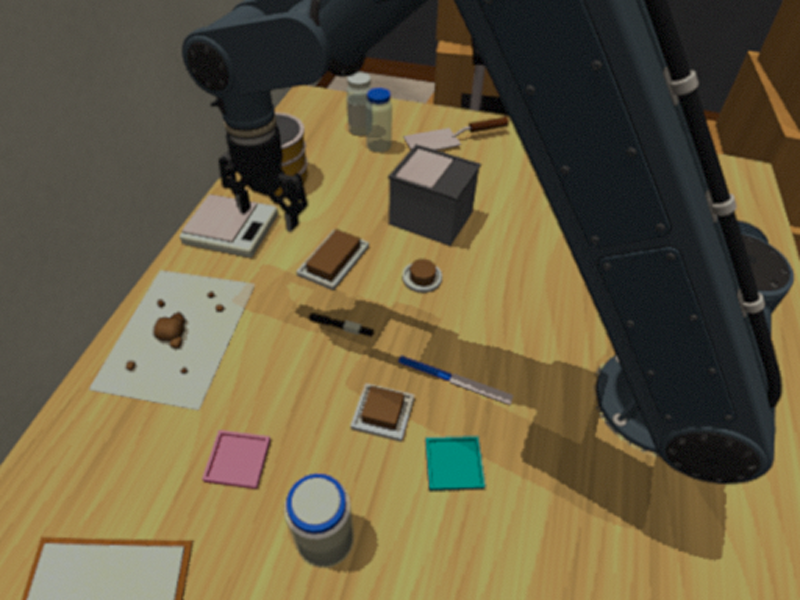

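View pics/t21.png

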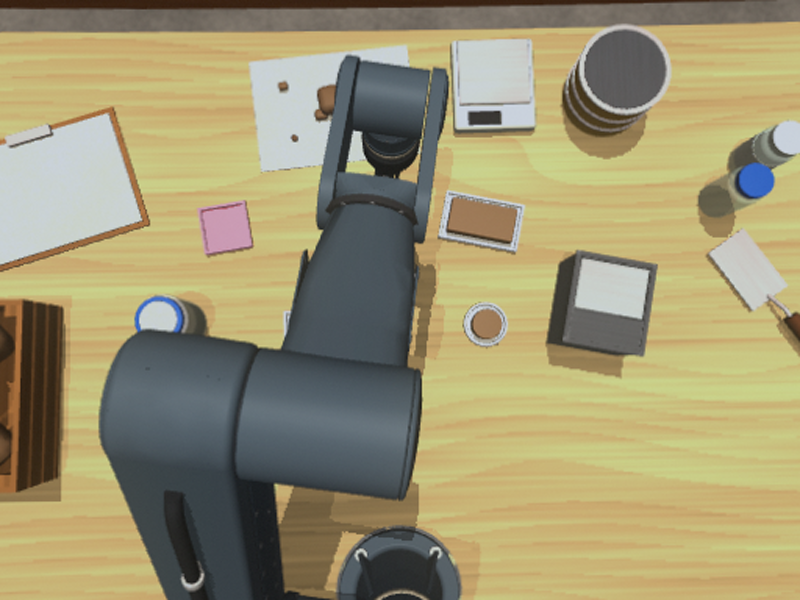

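All three pieces appear seated, and the flap looks shut and the jar unmoved. A numeric check before handing in.

Run:
```python
from h import *
T=load('t21');S=load('s21');S0=load('side0')
def brown(s,x0,y0,x1,y1):
    hsv=cv2.cvtColor(s['pixels'],cv2.COLOR_BGR2HSV)[y0:y1,x0:x1]
    m=((hsv[...,0]<16)&(hsv[...,1]>60)&(hsv[...,2]>95 if s is T else hsv[...,2]>60)).astype(np.uint8)
    n,l,st,c=cv2.connectedComponentsWithStats(m);k=1+np.argmax(st[1:,4]);cn=cv2.findContours((l==k).astype(np.uint8),0,1)[0][0].reshape(-1,2)+[x0,y0]
    W=unproj(s,cn,.033)[:,:2].astype(np.float32)*1000;r=cv2.minAreaRect(W);return np.round(r[0],1),np.round(r[1],1),round(r[2],1)
print('disc',brown(T,296,192,326,224),'tray 458,-166')
print('brick',brown(T,280,122,338,162),'tray 648.6,-164.5')
print('tile(side)',brown(S,226,245,266,282),'tray 447.5,154')
for n,(x0,y0,x1,y1) in dict(jar=(180,300,230,365),flap=(248,92,308,155)).items():
    d=cv2.absdiff(S['pixels'][y0:y1,x0:x1],S0['pixels'][y0:y1,x0:x1]).max(2);print(n,'mean diff',d.mean().round(1),'share>40',(d>40).mean().round(3))
```

```text
disc (array([ 457.7, -165.1]), array([49.8, 49.4]), 74.1) tray 458,-166
brick (array([ 646.3, -162.9]), array([118.1,  60.6]), 77.4) tray 648.6,-164.5
tile(side) (array([446.9, 156.3]), array([59.5, 59.3]), 1.2) tray 447.5,154
jar mean diff 28.2 share>40 0.0
flap mean diff 20.2 share>40 0.0
```

```bash
python3 -c "
from station import manip
s=manip.sense();print(s['t'],abs(s['qd']).max())
print(manip.sign_off())"
```

```text
49.3 0.020851668580760714
the job is handed in; nothing more can be done
None
```

I took the stack apart and handed the job in at about 49 s of the 120 s allowed. The broken piece went through the flap into the bin. The disc, tile and brick were each lowered to light floor contact (about 5 N) in the round, square and oblong trays, then released.

**Last checks:**

| Check | Result |
|---|---|
| Disc centre from its tray's centre | about 1 mm |
| Tile centre from its tray's centre | about 2.5 mm (side camera only; the arm hid it from above) |
| Brick centre from its tray's centre | about 3 mm |
| Flatness of the three pieces | look flat by eye; tilt was not measured |
| Flap | looks shut, no local change from the first picture |
| Jar | no visible shift from the first picture |
| Gripper | open and clear of everything, TCP at z = 0.21 m |

The flap and jar comparison showed a uniform brightness difference of 20–28 grey levels. I took this as a lighting change, since no pixel differed by more than 40. I could not see the broken piece itself inside the closed bin. That it is there rests on the empty gripper and the shut flap.

**One thing disagreed with the description:** the fingertips stand about 20 mm behind the reported TCP. Because of that:
- **Broken piece:** my grip on it was shallower than planned, but it held.
- **Disc:** my first try closed the fingers on top of it with about 6–7 N, and it did not visibly move. I measured the offset by touching the disc's top lightly and corrected every grasp after that.

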